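# Zero the bench comparator on the master block and swap in the stand spacer

### The arm

A 6-joint arm with a two-finger parallel gripper is mounted at the origin on the work surface. World frame = base frame: x ahead of the robot, y to its left, z up, the work surface at z = 0. Lengths are in mm, angles in degrees, forces in N, time in s.
With the tool pointing down it reaches from about 300 to 850 mm from the base axis. Payload 4.2 kg.
Tool frame: the origin (TCP) lies midway between the tips of the shut fingers; the grasp point (between the pads) lies 19 mm behind it; x points along the fingers, z is the direction in which the jaws open and shut, and the axes are right-handed (so a half turn about x gives the same grasp; the last joint's range is limited). The gripper opens to 91 mm and grips with 3 to 60 N. Pads are 32 mm wide; open, the fingers measure 118 mm over their backs; the gripper's body (76 mm by 178 mm) begins 60 mm behind the grasp point.
Start: joints at [-76.203, 18.312, 89.639, -0, 72.044, -1.146], TCP at [148.268, -555.572, 213.976] pointing down, gripper open.
Joint ranges: [-177.97, 177.97], [-48.28, 115.42], [12.27, 149.76], [-77.06, 257.06], [2.81, 150.46], [-146.56, 146.56]. Speed limits (degrees/s): [147.25, 147.25, 180, 180, 180, 180].

### API

Orientations are given as [roll, pitch, yaw] about the fixed x, y, z axes, in that order (R = Rz(yaw) Ry(pitch) Rx(roll)).
In Python, from workcell import env gives the robot as it stands.
- The arm moves only by the tool send_rows, never from a script. Its argument "commands" is a list that holds one entry, the list of rows, each a list of 6 numbers: the shift along the tool's x, y, z normalised to -1 to 1, where 1 is 0.1 m, then the turn, a rotation vector about the tool's x, y, z normalised to -1 to 1, where 1 is 2 pi rad. In form: [[[x, y, z, wx, wy, wz], ...]]. A call has 1 to 20 rows; each row is the pose to reach, as a shift and turn from the pose commanded when the call began, along the tool's axes at that moment, turning the shorter way round; what a row does not reach only later rows make up. A row lasts 1/8 s, in which the tool goes at most 62.5 mm and 10.7 degrees, less where a joint would pass 70% of its speed; a pose out of reach is approached as far as the arm can. A call with a number of a shift or a turn outside -1 to 1 is refused whole. A call with a gripper value outside its range is refused whole. "jaw" is the closure, from -1 (fully open) to 1 (shut), so that 0 is half open, set as the call begins (left out, the last holds). The fingers move at their own pace and stop on an object; "force" is the grip in N (left out, the last holds). Time passes only in rows, so rows that repeat a pose let the fingers close. It gives the time, the measured TCP pose, the force and the opening at its end, in the units of the state.
- env.state(): the state, without advancing time (a new reading comes with each control period).
- env.grab_frame(name): name is "side" or "top" or "wrist"; returns (picture, depth): 420x560x3 uint8, red, green, blue; 420x560 float32, mm along the optical axis (not along the pixel's ray), 0 where there is no reading.
- env.get_calibration(name): a dict with "mtx" (3x3 intrinsics, pixels), "dist_coeffs" ([k1, k2, p1, p2, k3] as OpenCV has them; the pictures are not rectified), "camera_from_world" (4x4, takes a point from world to camera coordinates). Camera axes: x right, y up, looking along -z (the intrinsics and any distortion apply to the point x, -y, -z); pixel columns grow to the right and rows downward; lengths in mm; the calibration is good to about 2 mm. A picture is of the moment at which its call begins: read the wrist's pose just before it. get_calibration takes no time and is no camera call; for the wrist camera it gives the pose at the moment of the call.
- env.job_done(): hands the job in, once; it reports no verdict.
The state is a dict: "time_s": time; "qpos": joint angles; "qvel": joint speeds; "effort": joint torques, N m; "ee_pos": TCP position; "ee_rot": TCP orientation; "force": force on the tool from outside, world axes, zero at the start; "torque": the same for the moment, N m; "gripper_width": finger opening in mm.
Only numpy, scipy, OpenCV 4.12 (cv2) and the standard library are available. Lean on these libraries where they do the work, as an engineer would, in place of code of your own. Each camera call takes 0.05 s, during which the arm holds its last target.

### The job

Slide the comparator's head up to the steel master block until the needle stands on the long zero line (between the two short ticks), and let go of the head. Then lift the master out into its wooden case, upright, and slide the aluminium spacer along the anvil rail in its place, tapered side towards the plunger, pressing it home against the end stop for a moment with a light steady push. Be gentle with the gauge, never drive the plunger to the end of its travel, leave the head alone once the master is out, and leave the spacer standing flat against rail and stop with the needle back at zero.

Things in the scene. Friction and masses are not known exactly. Their poses are not given: they have to be found in the camera images.
- comparator: Bench comparator, fixed: dark steel base plate 150 (x) by 250 (y) by 12 mm thick, origin at the centre of its underside, z up, +x roughly away from the robot. Blocks stand on the plate between rail and plunger; the plate along the rail is free from x = -70 mm on, open to above and to -x.
- rail: Fixed steel anvil rail on the plate, 125 (x) by 20 (y) by 22 mm high, from x = -70 to +55 mm of the comparator. Axes the comparator's; origin on the plate's top at the middle of its flat working face, which faces +y (to the plunger) at y = -75 mm of the comparator.
- seat (a point): Point on the plate's top where the spacer's underside centre is when home: x = 15, y = -60 mm of the comparator, under the plunger's line. Axes the comparator's. The master stands centred here at the start, touching the rail.
- stop: Fixed steel end stop, 15 (x) by 26 (y) by 18 mm high, on the plate at the rail's +x end. Axes the comparator's; origin on the plate's top at the middle of its working face, which faces -x at x = 40 mm of the comparator. Home, the spacer's end touches it (its centre 25 mm from the face).
- head: Grey gauge head, 48 (x) by 110 (y) by 34 mm high, dial on top; slides along comparator y with stiff friction (about 7 N) and stays where left. Origin at the bottom middle of its front face (towards the rail, -y), on the plate's top; axes the comparator's. It starts backed off, the plunger clear of the master, and must go 12 to 22 mm in -y to zero (front then 30 mm off the master); whole slide 35 mm.
- stylus (a point): Foremost point of the plunger: a sprung steel rod with ball tip (radius 8 mm) pointing in -y at the rail, 14 mm above the plate, on the seat's line. Free, it stands 36 mm out of the head's front; travel 14 mm; pushes with 0.8 N at first, 0.2 N more per mm.
- fin (a point): Centre of the black upright fin on the head's top, by which it is pushed or gripped: 30 (x) by 14 (y) mm, standing 32 mm above the head's top (counter to head's top 46 mm, to this point 61 mm, to fin's top 78 mm). 25 mm free on its rail side before the dial, which stands 8 mm above the head's top.
- needle (a joint): Dial needle, rad: 0 with the plunger free, clockwise from above by 0.2 rad per mm of plunger travel, 2.8 at the end of travel. The long zero line is at 1.2 rad (6 mm in) and points to +x of the comparator; short ticks at 0.9 and 1.5. The white dial, 45 mm across, faces up.
- master: Master block, plain bevelled steel, 40 (x) by 30 (y) by 60 mm high, 0.3 to 0.5 kg; origin at the centre of its underside. Its 30 mm thickness is the standard size. It starts standing on the comparator's plate against the rail, axes the comparator's.
- part: Aluminium spacer, 50 (x) by 30 (y) by 60 mm high, a stud (18 mm across, 8 high) on top, 0.12 to 0.22 kg; origin under its centre. -y face flat (goes on the rail). +y side tapered at both ends: its flat is 18 mm long, then falls back 9 mm over 16 mm, leaving end faces y = -15 to +6 mm; slid along the rail, the taper wedges the ball tip aside with a few N. Starts upright on the counter, +x away from the robot within 0.5 rad.
- case: Open wooden case for the master, fixed, 100 (x) by 90 (y) by 20 mm high, walls 6 mm; origin at the centre of its underside.
- case_in (a point): Centre of the case's inner floor.
Not all that is in view belongs to the job. Of the things that look like the case, take the one that is farthest to the robot's right at the start.

How it is judged:
By the outcome, as a careful person would: the job done as asked, in the order asked, and still so for the second after the job is handed in, with the robot touching nothing.
It also fails if it takes over 72 s, if anything falls off the work surface, if the arm or the gripper's body presses on something with over 40 N, if the wrist force passes 120 N, or if a joint passes its speed limit or range.

## Working session

There is one attempt and no reset: what is moved stays moved. The work goes in short steps, Python scripts to look and compute and a tool call to move; the robot and the scene stay as the last step left them, time stands still between calls to the robot, and variables do not carry over. Pictures are saved under pics/ and viewed, and the job is handed in when it is done.

Besides the shell and the picture viewer there is one more tool, called after "Emit:" in YAML: its name, and indented under it one key for each argument. send_rows: Moves the arm, as the interface text tells. Its arguments: {"type":"object","properties":{"commands":{"type":"array","items":{"type":"array","items":{"type":"array","items":{"type":"number","minimum":-1,"maximum":1}}}},"jaw":{"type":"number"},"force":{"type":"number"}},"required":["commands"]}

```bash
ls; mkdir -p pics; python3 - <<'E'
from workcell import env
import cv2
s=env.state();print(s)
for n in("side","top","wrist"):
    p,d=env.grab_frame(n);cv2.imwrite(f"pics/{n}0.png",p[:,:,::-1])
    c=env.get_calibration(n);print(n,c)
E
```

```text
pics
{'time_s': 0.0, 'qpos': array([-7.62005439e+01,  1.83526492e+01,  8.97076434e+01, -1.34871194e-03,
        7.20443055e+01, -1.14550659e+00]), 'qvel': array([ 0.03107082,  0.03890639,  0.05430336, -0.04861746,  0.08191754,
        0.08314313]), 'effort': array([-1.66801696e-03, -4.12461340e+01, -2.31972367e+01,  7.24855391e-02,
        4.56079119e-02, -1.58032190e-04]), 'ee_pos': array([ 148.16110008, -555.04704853,  213.10180317]), 'ee_rot': array([179.55684443,  89.89539407, 104.50222412]), 'force': array([-0.00284709,  0.19157141,  0.25325205]), 'torque': array([-0.02172103,  0.02108892, -0.00208426]), 'gripper_width': 91.00213068792964}
side {'mtx': array([[531.11789144,   0.        , 277.24317726],
       [  0.        , 531.11789144, 202.44397519],
       [  0.        ,   0.        ,   1.        ]]), 'dist_coeffs': array([-0.01884814,  0.        ,  0.        ,  0.        ,  0.        ]), 'camera_from_world': array([[-9.88752122e-01, -1.49183931e-01, -1.06487414e-02,
         4.53747758e+02],
       [ 8.43713674e-02, -6.15145155e-01,  7.83886414e-01,
         1.42450598e-01],
[... 707 characters left out ...]
[ 0.00000000e+00,  0.00000000e+00,  0.00000000e+00,
         1.00000000e+00]])}
wrist {'mtx': array([[376.39261358,   0.        , 276.68207777],
       [  0.        , 376.39261358, 214.53630585],
       [  0.        ,   0.        ,   1.        ]]), 'dist_coeffs': array([-0.10294562,  0.        ,  0.        ,  0.        ,  0.        ]), 'camera_from_world': array([[ 2.58738182e-01, -9.65947019e-01, -9.54096623e-04,
        -5.74654277e+02],
       [ 9.37918627e-01,  2.51466477e-01, -2.38900106e-01,
         2.72536055e+01],
       [ 2.31004768e-01,  6.09177140e-02,  9.71043680e-01,
        -3.89703913e+02],
       [ 0.00000000e+00,  0.00000000e+00,  0.00000000e+00,
         1.00000000e+00]])}
```

View pics/top0.png

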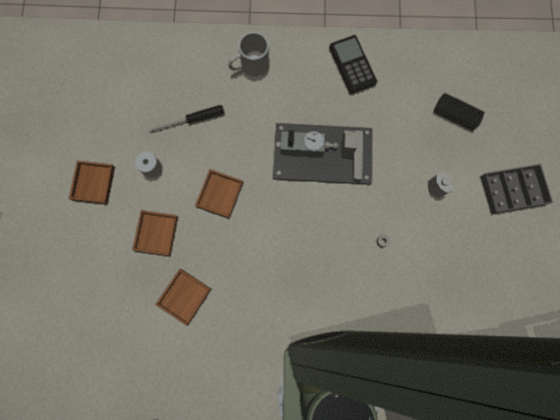

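View pics/side0.png

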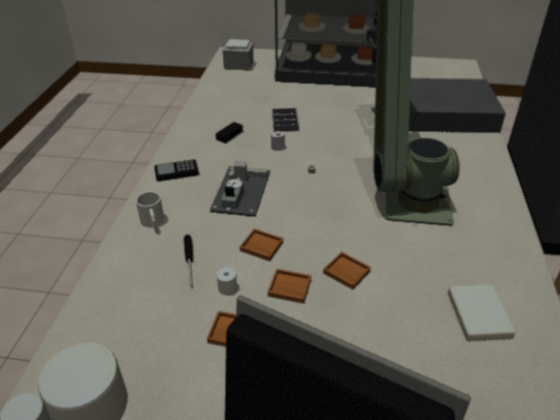

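View pics/wrist0.png

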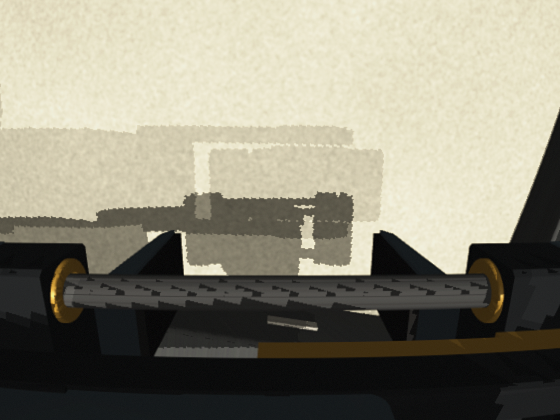

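```bash
python3 - <<'E'
import cv2,numpy as np
t=cv2.imread("pics/top0.png");s=cv2.imread("pics/side0.png")
a=cv2.resize(t[110:200,260:390],None,fx=6,fy=6,interpolation=cv2.INTER_CUBIC);cv2.imwrite("pics/c1.png",a)
b=cv2.resize(t[155:215,410:480],(400,343),interpolation=cv2.INTER_CUBIC)
c=cv2.resize(t[135:195,120:190],(400,343),interpolation=cv2.INTER_CUBIC)
cv2.imwrite("pics/c2.png",np.hstack([b,c]))
d=cv2.resize(s[110:300,200:330],None,fx=3,fy=3,interpolation=cv2.INTER_CUBIC);cv2.imwrite("pics/c3.png",d)
E
```

```text
(no output)
```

View pics/c1.png

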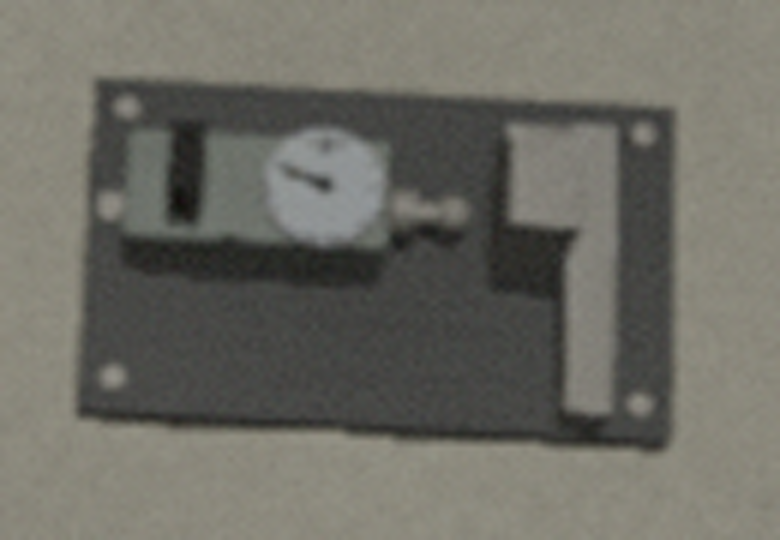

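View pics/c2.png

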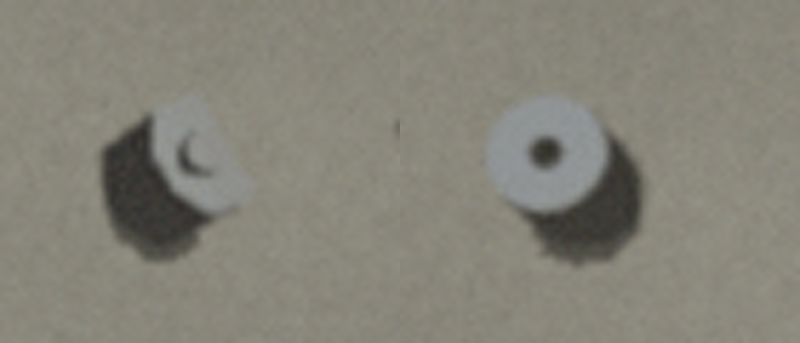

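View pics/c3.png

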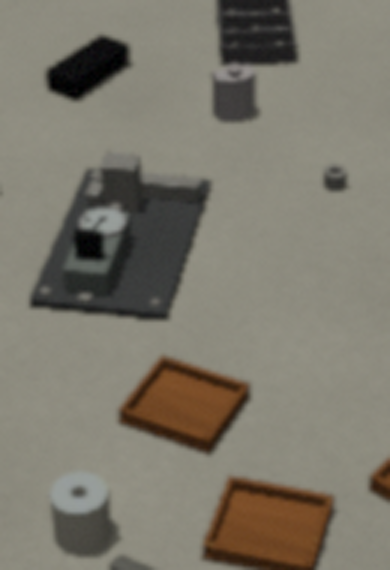

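```bash
cat > h.py <<'E'
import cv2,numpy as np
def ray(c,uv):
    K,D,T=c["mtx"],c["dist_coeffs"],c["camera_from_world"]
    n=cv2.undistortPoints(np.array(uv,float).reshape(-1,1,2),K,D).reshape(-1,2)
    d=np.c_[n[:,0],-n[:,1],-np.ones(len(n))]@T[:3,:3]
    C=-T[:3,:3].T@T[:3,3]
    return C,d
def onz(c,uv,z):
    C,d=ray(c,uv); return C+d*((z-C[2])/d[:,2])[:,None]
def proj(c,P):
    K,D,T=c["mtx"],c["dist_coeffs"],c["camera_from_world"]
    q=np.atleast_2d(P)@T[:3,:3].T+T[:3,3]; q=q*[1,-1,-1]
    return cv2.projectPoints(q,np.zeros(3),np.zeros(3),K,D)[0].reshape(-1,2)
E
python3 - <<'E'
from workcell import env
import cv2,numpy as np
from h import *
c=env.get_calibration("top");print("C",ray(c,[[0,0]])[0])
t=cv2.imread("pics/top0.png");h=cv2.cvtColor(t,cv2.COLOR_BGR2HSV)
# plate
def cnt(m,box):
    M=np.zeros_like(m);x0,y0,x1,y1=box;M[y0:y1,x0:x1]=m[y0:y1,x0:x1]
    M=cv2.morphologyEx(M,cv2.MORPH_CLOSE,np.ones((3,3)))
    k=max(cv2.findContours(M,0,cv2.CHAIN_APPROX_NONE)[0],key=cv2.contourArea)
    return k
pl=cnt((h[:,:,2]<95).astype(np.uint8)*255,(265,115,385,195))
hull=cv2.convexHull(pl);r=cv2.minAreaRect(hull);print("plate",r)
P=onz(c,cv2.boxPoints(r),12);print(P.round(1));print(np.linalg.norm(np.roll(P,-1,0)-P,axis=1))
# cases
wood=((h[:,:,0]<20)&(h[:,:,1]>110)).astype(np.uint8)*255
for k in cv2.findContours(wood,0,cv2.CHAIN_APPROX_NONE)[0]:
    if cv2.contourArea(k)>500:
        r=cv2.minAreaRect(k);P=onz(c,cv2.boxPoints(r),20);print("case",np.round(r[0],1),P.mean(0).round(1),np.linalg.norm(np.roll(P,-1,0)-P,axis=1).round(1),np.degrees(np.arctan2(*(P[1]-P[0])[[1,0]])).round(1), P.round(0).tolist())
for v in [(150,)]:
    m=((h[:,:,2]>v[0])&(h[:,:,1]<25)).astype(np.uint8)*255
print(h[185,440],h[180,445],h[190,447],h[200,460],h[175,443])
cv2.imwrite("pics/m.png",np.hstack([cv2.resize(h[165:205,425:465,i],(260,260),interpolation=0) for i in(0,1,2)]))
E
```

```text
C [ 222.11039913  130.11908605 1021.5798028 ]
plate ((323.1083984375, 153.70042419433594), (98.53372192382812, 57.28193283081055), 2.9108378887176514)
[[ 505.5  142.7   12. ]
 [ 658.7  139.9   12. ]
 [ 652.4 -113.8   12. ]
 [ 499.9 -104.    12. ]]
[153.16290641 253.72808169 152.82402725 246.75005414]
case [183.  296.5] [213.3 343.9  20. ] [97.7 89.3 96.8 87.7] -30.3 [[194.0, 407.0, 20.0], [278.0, 357.0, 20.0], [232.0, 281.0, 20.0], [149.0, 331.0, 20.0]]
case [154.6 232.7] [362.3 423.9  20. ] [101.1  92.4 100.7  90.5] -5.0 [[319.0, 473.0, 20.0], [420.0, 465.0, 20.0], [405.0, 373.0, 20.0], [305.0, 384.0, 20.0]]
case [218.8 193.2] [465.4 274.2  20. ] [99.2 90.4 98.6 88.7] -15.9 [[432.0, 330.0, 20.0], [527.0, 303.0, 20.0], [498.0, 217.0, 20.0], [404.0, 246.0, 20.0]]
case [ 91.4 181.9] [484.5 590.5  20. ] [101.8  97.3 101.5  95.4] -2.0 [[440.0, 640.0, 20.0], [542.0, 636.0, 20.0], [529.0, 540.0, 20.0], [427.0, 545.0, 20.0]]
[ 53   7 148] [ 38   7 145] [ 40   5 146] [ 24  26 139] [ 48   9 146]
```

View pics/m.png

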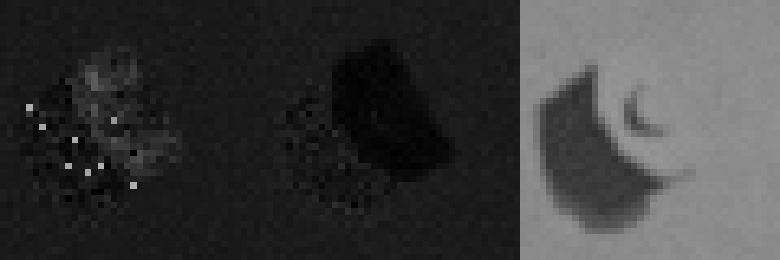

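```bash
cat >> h.py <<'E'
from scipy.spatial.transform import Rotation as Ro
def Rd(psi):
    p=np.radians(psi);x=np.array([0,0,-1.]);z=np.array([np.cos(p),np.sin(p),0]);return np.c_[x,np.cross(z,x),z]
def Rm(s): return Ro.from_euler("xyz",s["ee_rot"],degrees=True).as_matrix()
def go(s,pos,psi):
    """delta (normalised) from measured pose to target; best of two half turns"""
    R=Rm(s);d=R.T@(np.array(pos)-s["ee_pos"])/100
    out=[]
    for q in(psi,psi+180):
        out.append((R.T@Rd(q)))
    w=[Ro.from_matrix(o).as_rotvec() for o in out]
    print("t=%.2f pos"%s["time_s"],s["ee_pos"].round(1),"jawdir %.1f"%np.degrees(np.arctan2(R[1,2],R[0,2])),"F",s["force"].round(1),"w %.1f"%s["gripper_width"],"j",s["qpos"].round(0))
    print(" shift",d.round(4))
    for q,v in zip((psi,psi+180),w): print(" psi",q,"turn",(v/2/np.pi).round(4),"deg",np.degrees(v).round(1))
E
python3 - <<'E'
from workcell import env
import cv2,numpy as np
from h import *
c=env.get_calibration("wrist");s=env.state()
C,d=ray(c,[[276,214]]);R=Rm(s)
print("cam in tool",R.T@(C-s["ee_pos"]),"axis",R.T@d[0]);print(R.round(3))
c=env.get_calibration("top")
t=cv2.imread("pics/top0.png");h=cv2.cvtColor(t,cv2.COLOR_BGR2HSV)
m=np.zeros(h.shape[:2],np.uint8);m[160:205,425:470]=((cv2.GaussianBlur(h[:,:,1],(3,3),0)<16)&(h[:,:,2]>100))[160:205,425:470]*255
k=max(cv2.findContours(m,0,cv2.CHAIN_APPROX_NONE)[0],key=cv2.contourArea)
P=onz(c,k.reshape(-1,2),72);print(cv2.contourArea(k))
P=onz(c,k.reshape(-1,2),60)
r=cv2.minAreaRect(P[:,:2].astype(np.float32));print(r,cv2.boxPoints(r).round(1))
P0=P[:,:2].round(0).astype(int)
print(P0.tolist())
go(s,[480,16,300],90)
E
```

```text
cam in tool [-1.71049290e+02  6.71677711e+01  1.00479082e-01] axis [ 0.9713732  -0.23756651 -0.00125784]
[[-0.     0.966  0.258]
 [ 0.001  0.258 -0.966]
 [-1.     0.    -0.001]]
203.5
((498.80517578125, -265.68792724609375), (49.87356948852539, 30.452959060668945), 27.226112365722656) [[ 469.7 -263.6]
 [ 483.6 -290.6]
 [ 527.9 -267.8]
 [ 514.  -240.7]]
[[526, -266], [523, -263], [523, -261], [521, -258], [521, -256], [521, -254], [518, -251], [516, -251], [513, -251], [511, -251], [508, -251], [506, -251], [503, -250], [501, -250], [498, -250], [496, -250], [493, -252], [491, -255], [489, -255], [486, -257], [484, -257], [484, -259], [481, -261], [479, -263], [479, -266], [477, -268], [477, -270], [474, -273], [477, -275], [477, -278], [479, -280], [480, -282], [482, -285], [482, -287], [485, -287], [487, -287], [489, -288], [492, -285], [494, -283], [497, -281], [499, -281], [502, -279], [504, -279], [506, -277], [509, -274], [511, -275], [514, -275], [516, -272], [519, -273], [521, -270], [524, -268]]
t=0.15 pos [ 148.2 -555.2  213.3] jawdir -75.1 F [0.2 0.7 0.5] w 91.4 j [-76.  18.  90.   0.  72.  -1.]
 shift [-0.8605  4.6788 -4.6646]
 psi 90 turn [-4.585e-01 -0.000e+00 -3.000e-04] deg [-1.651e+02 -0.000e+00 -1.000e-01]
 psi 270 turn [ 0.0415 -0.0002  0.    ] deg [14.9 -0.1  0. ]
```

Emit:
send_rows:
  commands:
    - [[0,0.5,-0.46,0,0,0],[0,1,-0.92,0,0,0],[0,1,-0.92,0,0,0]]

```text
time_s: 0.52
ee_pos: [222.2, -438.0, 213.9]
ee_rot: [171.0, 89.9, 96.1]
force: [0.9, -1.0, 0.1]
gripper_width: 91.6
```

Emit:
send_rows:
  commands:
    - [[0,0.5,-0.46,0,0,0],[0,1,-0.92,0,0,0],[0,1,-0.92,0,0,0]]

```text
time_s: 0.9
ee_pos: [295.0, -324.4, 214.0]
ee_rot: [93.8, 90.0, 18.9]
force: [0.5, -1.3, -0.0]
gripper_width: 91.0
```

Emit:
send_rows:
  commands:
    - [[0,0.5,-0.46,0,0,0],[0,1,-0.92,0,0,0],[0,1,-0.92,0,0,0]]

```text
time_s: 1.27
ee_pos: [368.3, -210.5, 214.0]
ee_rot: [18.4, 90.0, -56.4]
force: [-0.7, 0.1, 0.0]
gripper_width: 91.3
```

Emit:
send_rows:
  commands:
    - [[0,0.5,-0.46,0,0,0],[0,1,-0.92,0,0,0],[0,1,-0.92,0,0,0]]

```text
time_s: 1.65
ee_pos: [441.6, -96.2, 213.8]
ee_rot: [14.8, 89.9, -60.1]
force: [-0.6, -0.0, -0.0]
gripper_width: 91.0
```

```bash
python3 - <<'E'
from workcell import env
from h import *
go(env.state(),[505,16,215],-91.4)
E
```

```text
t=1.65 pos [441.6 -96.2 213.8] jawdir -74.9 F [-0.6 -0.  -0. ] w 91.0 j [-14.   7. 105.  -0.  68.  61.]
 shift [-0.0124  0.9052 -0.9182]
 psi -91.4 turn [ 0.0459  0.0001 -0.0001] deg [16.5  0.  -0. ]
 psi 88.6 turn [-4.541e-01  1.000e-04  2.000e-04] deg [-1.635e+02  0.000e+00  1.000e-01]
```

Emit:
send_rows:
  commands:
    - [[0,0.45,-0.46,0.02,0,0],[0,0.9,-0.91,0.046,0,0],[0,0.9,-0.91,0.046,0,0],[0,0.9,-0.91,0.046,0,0],[0,0.9,-0.91,0.046,0,0]]

```text
time_s: 2.28
ee_pos: [502.7, 12.2, 213.9]
ee_rot: [-31.4, 89.9, -123.1]
force: [-0.4, 0.1, -0.4]
gripper_width: 91.2
```

```bash
python3 - <<'E'
from workcell import env
import cv2,pickle
from h import *
s=env.state();go(s,[505,16,215],-91.4)
c=env.get_calibration("wrist");p,d=env.grab_frame("wrist");cv2.imwrite("pics/w1.png",p[:,:,::-1])
pickle.dump((c,p,d),open("w1.pkl","wb"))
cv2.imwrite("pics/w1b.png",cv2.resize(p[:260,120:440,::-1],(800,650))[:600])
E
```

```text
t=2.27 pos [502.7  12.2 213.9] jawdir -91.7 F [-0.4  0.1 -0.4] w 91.2 j [ 0. 12. 99. -0. 69. 92.]
 shift [-0.0113  0.0213 -0.0387]
 psi -91.4 turn [-0.0009  0.0001  0.0001] deg [-0.3  0.1  0. ]
 psi 88.6 turn [ 4.991e-01  1.000e-04 -2.000e-04] deg [ 1.797e+02  0.000e+00 -1.000e-01]
```

View pics/w1.png

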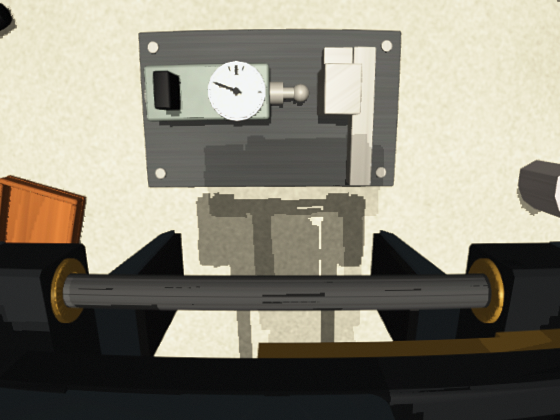

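View pics/w1b.png

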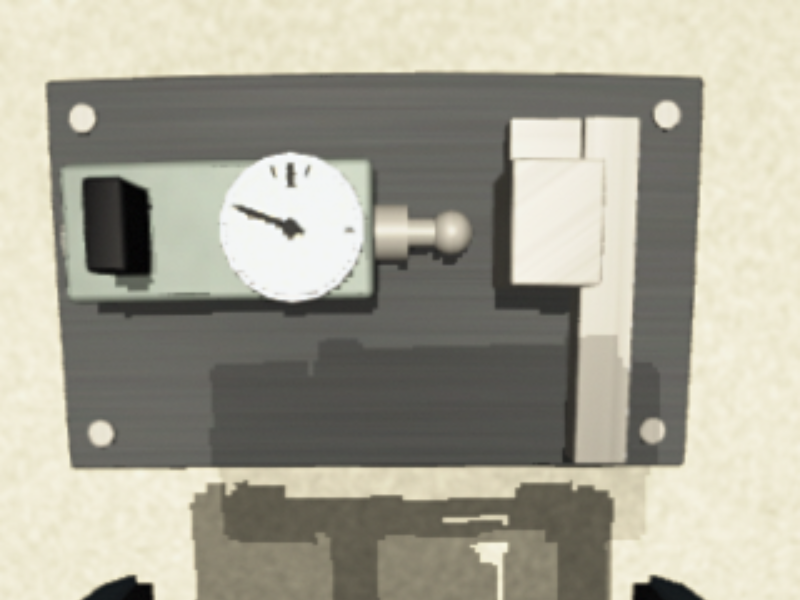

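```bash
python3 - <<'E'
import pickle
from h import *
c,p,d=pickle.load(open("w1.pkl","rb"))
f=lambda l:np.array(l)/2.5+[120,0]
P=onz(c,f([(48,82),(702,78),(684,463),(71,467)]),12)[:,:2];print("plate",P.round(1).tolist(),np.linalg.norm(np.roll(P,-1,0)-P,axis=1).round(1))
o=P.mean(0);v=(P[0]+P[3]-P[1]-P[2]);y=np.degrees(np.arctan2(v[1],v[0]))-90;print("centre",o,"yaw",y)
v=(P[0]+P[1]-P[3]-P[2]);print("yaw2",np.degrees(np.arctan2(v[1],v[0])))
S=onz(c,f([(82,118),(667,114),(652,430),(100,433)]),12)[:,:2];print("screws",S.round(1).tolist(),S.mean(0),np.linalg.norm(np.roll(S,-1,0)-S,axis=1).round(1))
v=(S[0]+S[3]-S[1]-S[2]);print("yaw",np.degrees(np.arctan2(v[1],v[0]))-90)
M=onz(c,f([(513,158),(604,158),(603,284),(511,283)]),72)[:,:2];print("master",M.round(1).tolist(),M.mean(0),np.linalg.norm(np.roll(M,-1,0)-M,axis=1).round(1))
y=np.radians(y);A=np.array([[np.cos(y),-np.sin(y)],[np.sin(y),np.cos(y)]])
def loc(q):return (np.atleast_2d(q)-o)@A
print("master local",loc(M).round(1).tolist(),loc(M.mean(0)))
F=onz(c,f([(84,178),(118,177),(118,271),(86,271)]),78)[:,:2];print("fin local",loc(F).round(1).tolist(),"world",F.mean(0))
print("dial",loc(onz(c,f([(291,228)]),54)[:,:2]))
print("rail",loc(onz(c,f([(585,118),(640,118),(627,462),(574,462)]),34)[:,:2]))
# depth sanity
for u,n in((f([(555,220)])[0],"master"),(f([(101,220)])[0],"fin"),(f([(400,330)])[0],"plate")):
    u=u.astype(int);z=d[u[1],u[0]];C,r=ray(c,[u]);print(n,(C+r[0]*z).round(1))
E
```

```text
plate [[659.0, 137.4], [652.8, -109.7], [505.2, -106.6], [510.9, 141.8]] [247.2 147.6 248.5 148.1]
centre [581.96811497  15.72453087] yaw -1.3794724168598123
yaw2 -1.4558519085745234
screws [[644.9, 125.2], [639.5, -96.4], [518.9, -93.0], [524.3, 128.5]] [581.91649209  16.07124588] [221.6 120.7 221.5 120.7]
yaw -1.3923144296279162
master [[615.3, -29.9], [614.9, -59.0], [575.4, -59.0], [576.3, -28.9]] [595.45005326 -44.18557601] [29.1 39.5 30.1 39. ]
master local [[34.4, -44.8], [34.7, -73.9], [-4.8, -74.8], [-4.6, -44.8]] [[ 14.92030743 -59.56817936]]
fin local [[29.3, 90.6], [29.2, 79.7], [0.2, 81.2], [0.5, 91.7]] world [598.82518081 101.14635666]
dial [[14.44613363 27.91334459]]
rail [[ 54.04769954 -74.97973318]
 [ 54.39668878 -94.74317482]
 [-69.75593075 -95.10736771]
 [-69.72304644 -74.81013989]]
master [595.9 -43.4  71.2]
fin [600.2 101.3  78.6]
plate [560.7   6.9  11.8]
```

```bash
python3 - <<'E'
from workcell import env
from h import *
go(env.state(),[599,101,130],-91.4)
E
```

```text
t=2.33 pos [502.8  12.4 214. ] jawdir -91.7 F [-0.3  0.1  0.3] w 91.2 j [ 0. 12. 99. -0. 69. 92.]
 shift [ 0.8394  0.9348 -0.9152]
 psi -91.4 turn [-0.0009  0.0001  0.    ] deg [-0.3  0.   0. ]
 psi 88.6 turn [ 4.991e-01  0.000e+00 -2.000e-04] deg [ 1.797e+02  0.000e+00 -1.000e-01]
```

Emit:
send_rows:
  commands:
    - [[0,0.45,-0.46,-0.001,0,0],[0.3,0.93,-0.91,-0.001,0,0],[0.84,0.935,-0.915,-0.001,0,0],[0.84,0.935,-0.915,-0.001,0,0],[0.84,0.935,-0.915,-0.001,0,0]]
  jaw: 0.4
  force: 15

```text
time_s: 2.95
ee_pos: [599.8, 102.0, 131.7]
ee_rot: [88.7, 89.9, -2.6]
force: [-0.2, 0.1, 0.3]
gripper_width: 44.1
```

```bash
python3 - <<'E'
from workcell import env
from h import *
go(env.state(),[599,101,52],-91.4)
import cv2
p,d=env.grab_frame("wrist");cv2.imwrite("pics/w2.png",p[:,:,::-1])
E
```

```text
t=2.95 pos [599.8 102.  131.7] jawdir -91.3 F [-0.2  0.1  0.3] w 44.1 j [  9.  25.  92.  -0.  63. 100.]
 shift [ 0.7974 -0.0096  0.0098]
 psi -91.4 turn [ 0.0002  0.     -0.0003] deg [ 0.1  0.  -0.1]
 psi 88.6 turn [-0.4998  0.0005  0.    ] deg [-179.9    0.2    0. ]
```

View pics/w2.png

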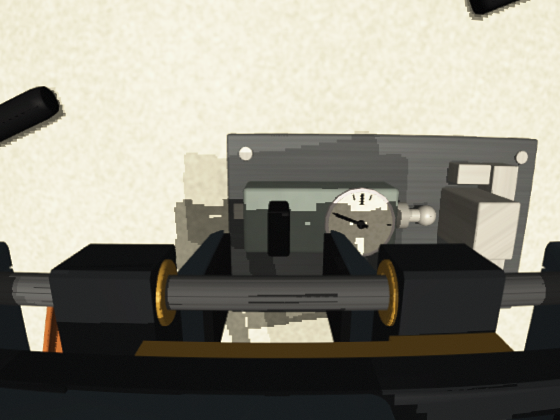

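Emit:
send_rows:
  commands:
    - [[0.3,-0.01,0.01,0,0,0],[0.55,-0.01,0.01,0,0,0],[0.7,-0.01,0.01,0,0,0],[0.79,-0.01,0.01,0,0,0],[0.79,-0.01,0.01,0,0,0]]

```text
time_s: 3.62
ee_pos: [598.6, 101.9, 51.4]
ee_rot: [90.2, 90.0, -1.1]
force: [-0.6, 0.5, 0.2]
gripper_width: 27.5
```

```bash
python3 - <<'E'
from workcell import env
from h import *
go(env.state(),[599,101,52],-91.4)
import cv2
p,d=env.grab_frame("wrist");cv2.imwrite("pics/w3.png",p[:,:,::-1])
E
```

```text
t=3.62 pos [598.6 101.9  51.4] jawdir -91.3 F [-0.6  0.5  0.2] w 27.5 j [  9.  29.  98.  -0.  53. 100.]
 shift [-0.0057  0.0039  0.0094]
 psi -91.4 turn [ 0.0004 -0.     -0.0001] deg [ 0.1 -0.  -0. ]
 psi 88.6 turn [-4.996e-01  2.000e-04 -0.000e+00] deg [-1.799e+02  1.000e-01 -0.000e+00]
```

View pics/w3.png

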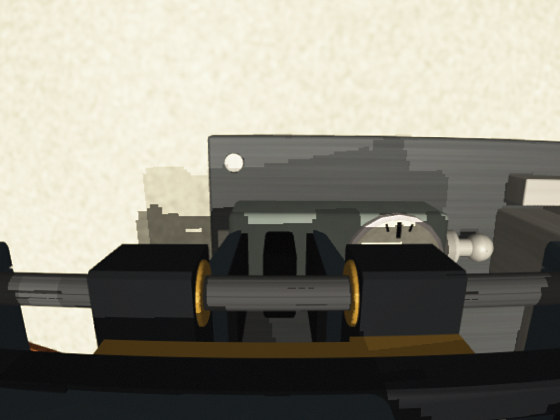

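```bash
python3 - <<'E'
import pickle
from h import *
c,p,d=pickle.load(open("w1.pkl","rb"))
f=lambda l:np.array(l)/2.5+[120,0]
y=np.radians(-1.4);A=np.array([[np.cos(y),-np.sin(y)],[np.sin(y),np.cos(y)]]);o=np.array([582,16.])
loc=lambda q:(np.atleast_2d(q)-o)@A
b=loc(onz(c,f([(453,231)]),26)[:,:2])[0];print("ball",b,"travel to zero",b[1]-8+45+6)
h=loc(onz(c,f([(372,160),(374,298),(61,168),(69,300)]),46)[:,:2]);print(h.round(1), "from front",h[:2,1].mean()+45-30)
E
```

```text
ball [ 15.19054414 -29.06693279] travel to zero 13.93306720998389
[[ 3.760e+01  1.000e-01]
 [-9.100e+00 -2.000e-01]
 [ 3.710e+01  1.084e+02]
 [-8.200e+00  1.084e+02]] from front 14.984298762500387
```

Emit:
send_rows:
  commands:
    - [[0,0,0,0,0,0],[0,0,0,0,0,0],[0,0,0,0,0,0],[0,0,0,0,0,0]]
  jaw: 1
  force: 15

```text
time_s: 4.18
ee_pos: [598.9, 101.4, 51.7]
ee_rot: [58.5, 89.9, -32.8]
force: [-0.3, -5.3, 5.6]
gripper_width: 13.8
```

Emit:
send_rows:
  commands:
    - [[0,0,0.02,0,0,0],[0,0,0.04,0,0,0],[0,0,0.06,0,0,0],[0,0,0.08,0,0,0],[0,0,0.1,0,0,0],[0,0,0.11,0,0,0],[0,0,0.12,0,0,0],[0,0,0.12,0,0,0]]

```text
time_s: 5.18
ee_pos: [598.7, 92.9, 51.7]
ee_rot: [158.7, 89.7, 67.3]
force: [-0.7, 6.6, 6.0]
gripper_width: 13.5
```

```bash
python3 - <<'E'
from workcell import env
from h import *
go(env.state(),[599,101,52],-91.4)
import cv2
p,d=env.grab_frame("wrist");cv2.imwrite("pics/w4.png",cv2.resize(p[130:280,200:560,::-1],None,fx=2.2,fy=2.2,interpolation=2))
p,d=env.grab_frame("top");cv2.imwrite("pics/t4.png",cv2.resize(p[110:200,260:390,::-1],None,fx=6,fy=6,interpolation=2))
E
```

```text
t=5.17 pos [598.7  92.9  51.7] jawdir -91.3 F [-0.7  6.6  6. ] w 13.5 j [ 8. 29. 98.  0. 53. 99.]
 shift [-0.0028  0.0011 -0.0815]
 psi -91.4 turn [ 0.0002 -0.0007 -0.0003] deg [ 0.1 -0.3 -0.1]
 psi 88.6 turn [-4.998e-01  4.000e-04 -1.100e-03] deg [-179.9    0.2   -0.4]
```

View pics/w4.png

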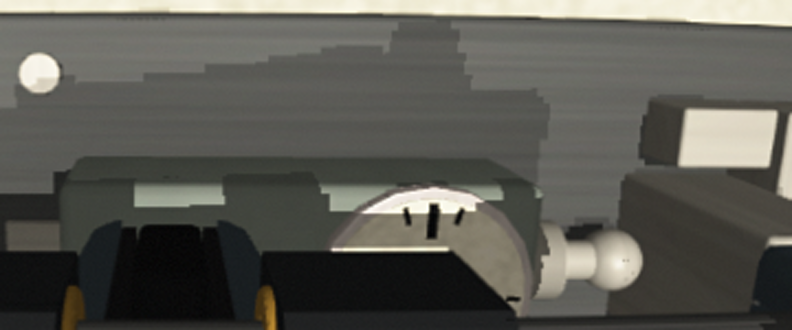

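View pics/t4.png

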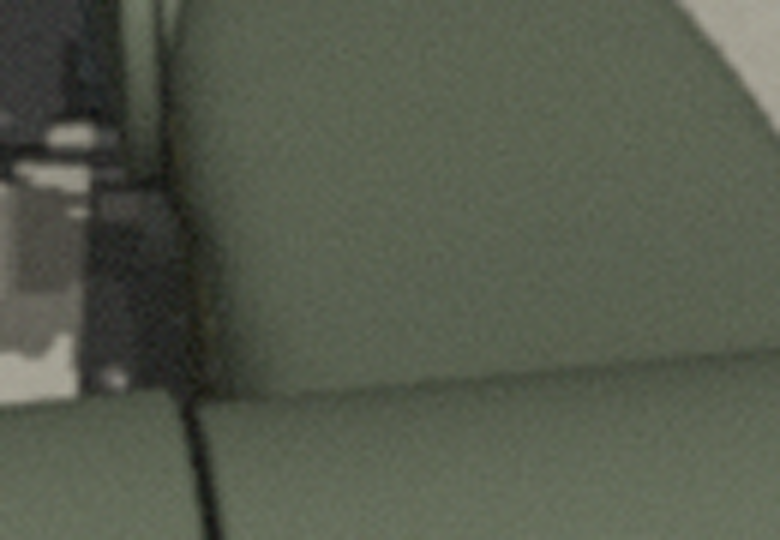

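Emit:
send_rows:
  commands:
    - [[0,0,0.01,0,0,0],[0,0,0.02,0,0,0],[0,0,0.03,0,0,0],[0,0,0.04,0,0,0],[0,0,0.045,0,0,0],[0,0,0.045,0,0,0]]

```text
time_s: 6.02
ee_pos: [598.6, 88.9, 51.7]
ee_rot: [161.2, 89.7, 69.9]
force: [-1.1, 8.4, 5.7]
gripper_width: 14.3
```

```bash
python3 - <<'E'
from workcell import env
from h import *
go(env.state(),[599,101,52],-91.4)
import cv2
p,d=env.grab_frame("wrist");cv2.imwrite("pics/w5.png",cv2.resize(p[200:280,300:500,::-1],None,fx=4,fy=4,interpolation=2))
E
```

```text
t=6.03 pos [598.6  88.9  51.7] jawdir -91.3 F [-1.1  8.4  5.7] w 14.3 j [ 7. 29. 98.  0. 53. 98.]
 shift [-0.0024  0.001  -0.1213]
 psi -91.4 turn [ 0.0002 -0.0008 -0.0003] deg [ 0.1 -0.3 -0.1]
 psi 88.6 turn [-4.998e-01  4.000e-04 -1.300e-03] deg [-179.9    0.2   -0.5]
```

View pics/w5.png

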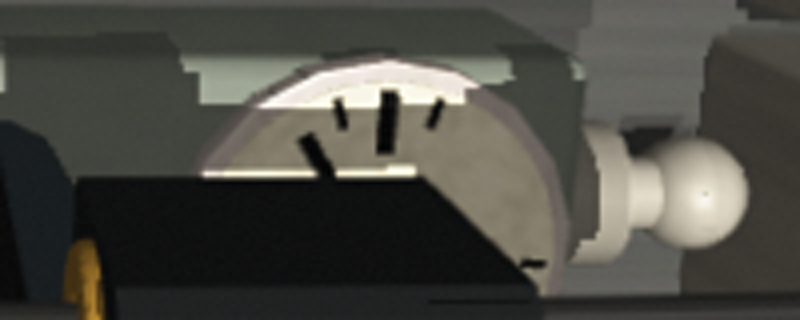

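```bash
cat >> h.py <<'E'
def ndl(c,needle,zero,z=54):
    f=lambda l:onz(c,np.array(l,float),z)[:,:2]
    n=f(needle);o=f(zero);a=lambda v:np.arctan2(v[1],v[0])
    print("needle dir %.3f zero dir %.3f -> travel angle %.3f"%(a(n[0]-n[1]),a(o[0]-o[1]),1.2-(a(n[0]-n[1])-a(o[0]-o[1]))))
E
python3 - <<'E'
from workcell import env
from h import *
c=env.get_calibration("wrist");f=lambda l:np.array(l)/4+[300,200]
ndl(c,f([(305,137),(329,177)]),f([(388,91),(385,153)]))
# angle tip vs dial centre (22.5 mm dial)
E
```

```text
needle dir 0.554 zero dir 0.009 -> travel angle 0.656
```

Emit:
send_rows:
  commands:
    - [[0,0,0.008,0,0,0],[0,0,0.016,0,0,0],[0,0,0.024,0,0,0],[0,0,0.027,0,0,0],[0,0,0.027,0,0,0],[0,0,0.027,0,0,0]]

```text
time_s: 6.82
ee_pos: [598.5, 86.3, 51.7]
ee_rot: [163.3, 89.7, 72.0]
force: [-1.3, 7.9, 5.1]
gripper_width: 14.0
```

```bash
python3 - <<'E'
from workcell import env
from h import *
go(env.state(),[599,101,52],-91.4)
import cv2
p,d=env.grab_frame("wrist");cv2.imwrite("pics/w6.png",cv2.resize(p[200:280,300:500,::-1],None,fx=4,fy=4,interpolation=2))
E
```

```text
t=6.83 pos [598.5  86.3  51.7] jawdir -91.3 F [-1.3  7.9  5.1] w 14.0 j [ 7. 29. 98.  0. 53. 98.]
 shift [-0.0025  0.0014 -0.1468]
 psi -91.4 turn [ 0.0002 -0.0009 -0.0003] deg [ 0.1 -0.3 -0.1]
 psi 88.6 turn [-4.998e-01  4.000e-04 -1.400e-03] deg [-1.799e+02  1.000e-01 -5.000e-01]
```

View pics/w6.png

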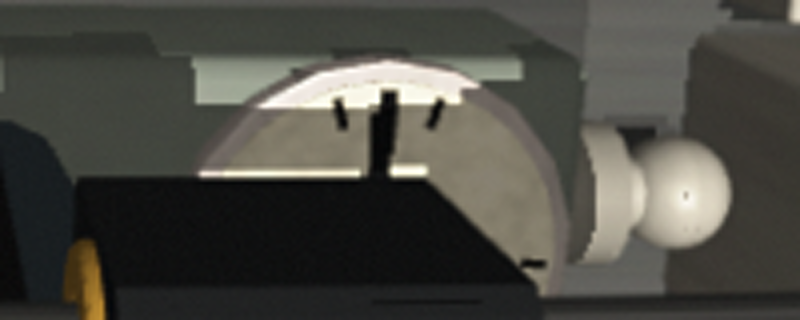

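Emit:
send_rows:
  commands:
    - [[0,0,0.003,0,0,0],[0,0,0.003,0,0,0],[0,0,0.003,0,0,0]]

```text
time_s: 7.25
ee_pos: [598.5, 86.1, 51.7]
ee_rot: [162.7, 89.7, 71.4]
force: [-0.4, 8.0, 5.3]
gripper_width: 14.0
```

Emit:
send_rows:
  commands:
    - [[0,0,-0.02,0,0,0],[0,0,-0.03,0,0,0],[0,0,-0.03,0,0,0]]
  jaw: 0.4

```text
time_s: 7.62
ee_pos: [597.7, 85.5, 50.5]
ee_rot: [-71.9, 89.9, -163.2]
force: [-0.2, 0.8, 0.0]
gripper_width: 27.3
```

```bash
python3 - <<'E'
from workcell import env
from h import *
go(env.state(),[599,101,52],-91.4)
import cv2
p,d=env.grab_frame("wrist");cv2.imwrite("pics/w7.png",cv2.resize(p[200:280,300:500,::-1],None,fx=4,fy=4,interpolation=2))
E
```

```text
t=7.62 pos [597.7  85.5  50.5] jawdir -91.3 F [-0.2  0.8  0. ] w 27.3 j [ 7. 29. 98. -0. 53. 98.]
 shift [-0.0152  0.0096 -0.1554]
 psi -91.4 turn [0.0004 0.     0.0001] deg [0.1 0.  0.1]
 psi 88.6 turn [-4.996e-01 -2.000e-04  1.000e-04] deg [-1.799e+02 -1.000e-01  0.000e+00]
```

View pics/w7.png

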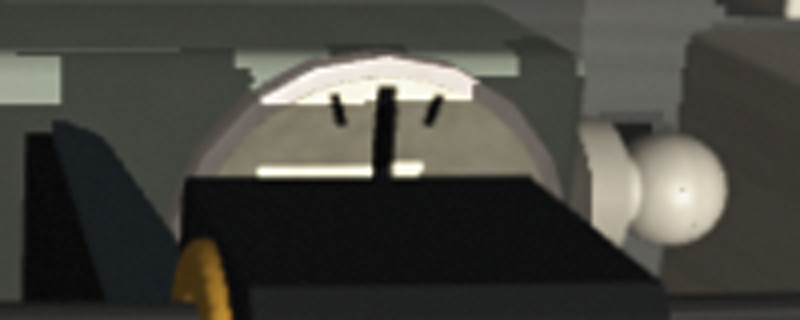

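Emit:
send_rows:
  commands:
    - [[-0.3,0,0,0,0,0],[-0.7,0,0,0,0,0],[-0.9,0,0,0,0,0],[-0.9,0,0.5,0,0,0],[-0.9,0,0.9,0,0,0],[-0.9,0,0.9,0,0,0]]
  jaw: 0

```text
time_s: 8.43
ee_pos: [595.8, -6.9, 140.8]
ee_rot: [-24.3, 90.0, -115.7]
force: [-0.2, -0.0, 0.4]
gripper_width: 45.8
```

```bash
python3 - <<'E'
from workcell import env
from h import *
go(env.state(),[595.5,-44.4,110],-91.4)
E
```

```text
t=8.43 pos [595.8  -6.9 140.8] jawdir -91.5 F [-0.2 -0.   0.4] w 45.8 j [-2. 23. 93. -0. 64. 90.]
 shift [0.3087 0.0069 0.3748]
 psi -91.4 turn [-0.0002  0.0001  0.    ] deg [-0.1  0.   0. ]
 psi 88.6 turn [ 4.998e-01  1.000e-04 -1.000e-04] deg [ 1.799e+02  0.000e+00 -1.000e-01]
```

Emit:
send_rows:
  commands:
    - [[0,0.007,0.2,0,0,0],[0.1,0.007,0.375,0,0,0],[0.3,0.007,0.375,0,0,0],[0.3,0.007,0.375,0,0,0]]

```text
time_s: 8.93
ee_pos: [594.4, -42.2, 108.8]
ee_rot: [-92.6, 89.7, 176.1]
force: [0.6, 0.3, -0.7]
gripper_width: 45.5
```

```bash
python3 - <<'E'
from workcell import env
from h import *
go(env.state(),[595.5,-44.4,42],-91.4)
import cv2,pickle
c=env.get_calibration("wrist")
p,d=env.grab_frame("wrist");cv2.imwrite("pics/w8.png",p[:,:,::-1]);pickle.dump((c,p,d),open("w8.pkl","wb"))
E
```

```text
t=8.93 pos [594.4 -42.2 108.8] jawdir -91.3 F [ 0.6  0.3 -0.7] w 45.5 j [-5. 25. 95. -0. 60. 86.]
 shift [0.6681 0.0147 0.0219]
 psi -91.4 turn [ 0.0004 -0.      0.0007] deg [ 0.1 -0.   0.3]
 psi 88.6 turn [-4.996e-01 -1.200e-03 -1.000e-04] deg [-179.9   -0.4   -0. ]
```

View pics/w8.png

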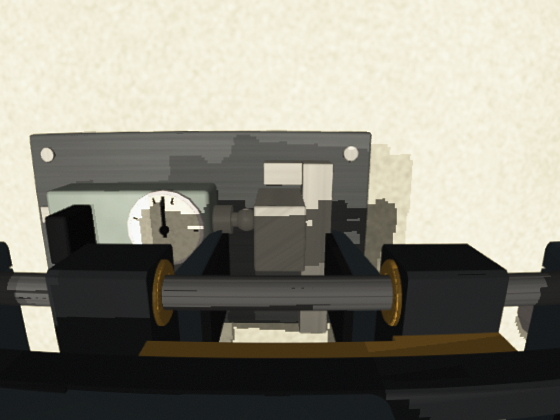

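```bash
python3 - <<'E'
import pickle,cv2
c,p,d=pickle.load(open("w8.pkl","rb"))
cv2.imwrite("pics/w8b.png",cv2.resize(p[185:250,120:210,::-1],None,fx=8,fy=8,interpolation=2))
E
```

```text
(no output)
```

View pics/w8b.png

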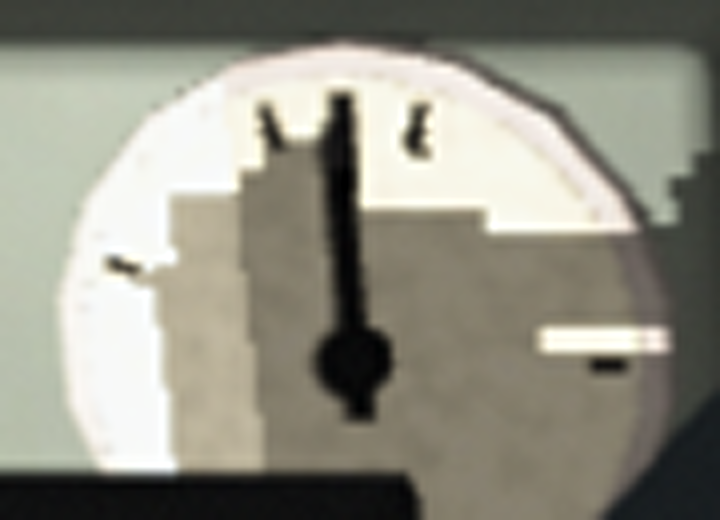

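Emit:
send_rows:
  commands:
    - [[0.1,0,0,0,0,0],[0.3,0,0,0,0,0],[0.45,0,0,0,0,0],[0.45,0,0,0,0,0]]

```text
time_s: 9.48
ee_pos: [595.0, -41.7, 64.7]
ee_rot: [-92.1, 89.8, 176.6]
force: [-0.5, 0.1, -0.1]
gripper_width: 45.5
```

```bash
python3 - <<'E'
from workcell import env
from h import *
go(env.state(),[595.5,-44.4,42],-91.4)
E
```

```text
t=9.47 pos [595.  -41.7  64.7] jawdir -91.2 F [-0.5  0.1 -0.1] w 45.5 j [-5. 28. 98. -0. 54. 86.]
 shift [0.2268 0.0059 0.0271]
 psi -91.4 turn [ 0.0004 -0.      0.0004] deg [ 0.2 -0.   0.2]
 psi 88.6 turn [-0.4996 -0.0007 -0.    ] deg [-179.8   -0.2   -0. ]
```

Needle stands on the long line (slightly left, ~0.03 rad). Shift 2.7 mm toward the rail and finish descending, then grip.

Emit:
send_rows:
  commands:
    - [[0.05,0.005,0.027,0,0,0],[0.15,0.005,0.027,0,0,0],[0.22,0.005,0.027,0,0,0],[0.22,0.005,0.027,0,0,0]]

```text
time_s: 9.98
ee_pos: [595.8, -44.5, 43.2]
ee_rot: [-91.2, 89.9, 177.5]
force: [-0.7, -0.5, -0.1]
gripper_width: 45.8
```

Emit:
send_rows:
  commands:
    - [[0,0,0,0,0,0],[0,0,0,0,0,0],[0,0,0,0,0,0],[0,0,0,0,0,0],[0,0,0,0,0,0]]
  jaw: 1
  force: 25

```text
time_s: 10.6
ee_pos: [596.6, -44.1, 44.3]
ee_rot: [135.2, 89.9, 43.9]
force: [-0.1, 4.0, 2.2]
gripper_width: 29.8
```

Emit:
send_rows:
  commands:
    - [[-0.05,0,0,0,0,0],[-0.12,0,0,0,0,0],[-0.25,0,0,0,0,0],[-0.5,0,0,0,0,0],[-0.8,0,0,0,0,0],[-0.95,0,0,0,0,0],[-0.95,0,0,0,0,0]]

```text
time_s: 11.48
ee_pos: [597.1, -45.4, 140.6]
ee_rot: [66.8, 89.8, -24.5]
force: [-0.8, -0.5, -5.0]
gripper_width: 29.7
```

```bash
python3 - <<'E'
from workcell import env
from h import *
go(env.state(),[465,274,138],-106)
import cv2,pickle
p=cv2.imread("pics/top0.png")
cv2.imwrite("pics/cs.png",cv2.resize(p[130:340,50:270],None,fx=2.8,fy=2.8,interpolation=2))
p,d=env.grab_frame("wrist");cv2.imwrite("pics/w9.png",p[:,:,::-1])
E
```

```text
t=11.47 pos [597.1 -45.4 140.6] jawdir -91.3 F [-0.8 -0.5 -5. ] w 29.7 j [-5. 23. 93. -0. 64. 86.]
 shift [ 0.0164 -1.391  -3.1642]
 psi -106 turn [ 0.041   0.0002 -0.0006] deg [14.7  0.1 -0.2]
 psi 74 turn [-4.59e-01  8.00e-04  2.00e-04] deg [-1.653e+02  3.000e-01  1.000e-01]
```

View pics/cs.png

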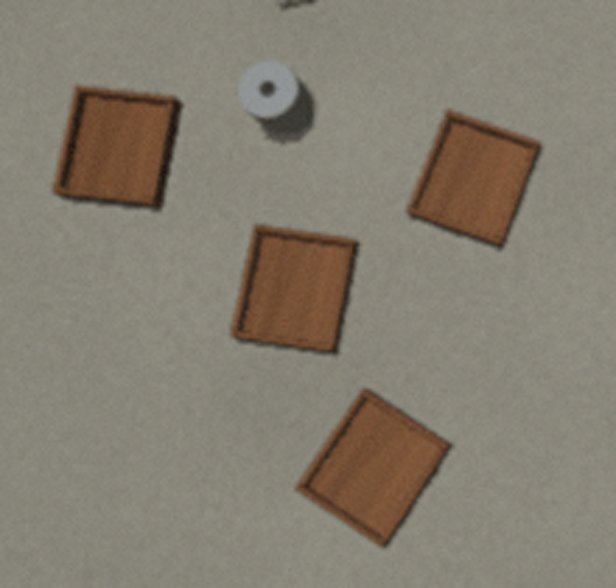

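View pics/w9.png

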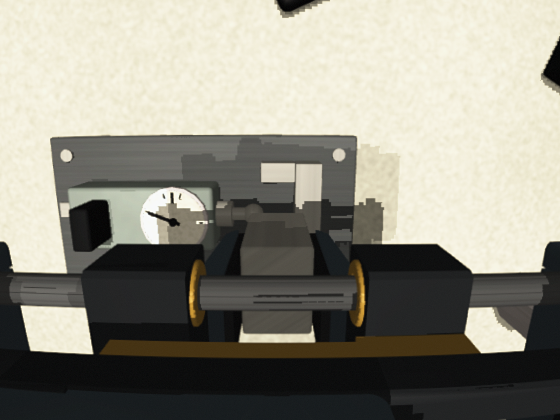

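Emit:
send_rows:
  commands:
    - [[0,-0.2,-0.4,0,0,0],[0,-0.4,-0.9,0,0,0],[0,-0.44,-1,0,0,0]]

```text
time_s: 11.9
ee_pos: [552.2, 58.3, 137.5]
ee_rot: [-85.2, 89.8, -176.3]
force: [-0.9, -0.2, -3.9]
gripper_width: 29.7
```

Emit:
send_rows:
  commands:
    - [[0,-0.2,-0.5,0,0,0],[0,-0.44,-1,0,0,0],[0,-0.44,-1,0,0,0]]

```text
time_s: 12.28
ee_pos: [510.9, 159.3, 137.9]
ee_rot: [-73.7, 89.9, -164.7]
force: [0.5, -1.2, -3.4]
gripper_width: 30.0
```

```bash
python3 - <<'E'
from workcell import env
from h import *
go(env.state(),[465,274,100],-106)
E
```

```text
t=12.28 pos [510.9 159.3 137.9] jawdir -91.0 F [ 0.5 -1.2 -3.4] w 30.0 j [ 16.  18. 101.   0.  60. 107.]
 shift [ 0.3795 -0.4779 -1.1388]
 psi -106 turn [0.0417 0.0002 0.0004] deg [15.   0.1  0.1]
 psi 74 turn [-4.583e-01 -5.000e-04  2.000e-04] deg [-1.65e+02 -2.00e-01  1.00e-01]
```

Emit:
send_rows:
  commands:
    - [[0,-0.25,-0.5,0,0,0],[0,-0.47,-1,0,0,0],[0.2,-0.47,-1,0,0,0],[0.38,-0.47,-1,0,0,0],[0.38,-0.47,-1,0,0,0]]

```text
time_s: 12.9
ee_pos: [467.3, 256.7, 99.0]
ee_rot: [-49.7, 89.7, -140.9]
force: [0.6, -0.5, -3.6]
gripper_width: 30.1
```

```bash
python3 - <<'E'
from workcell import env
from h import *
go(env.state(),[465,274,44],-91.4)
import cv2
c=env.get_calibration("wrist")
p,d=env.grab_frame("wrist");cv2.imwrite("pics/w10.png",p[:,:,::-1])
print(proj(c,[[465,274,20],[432,330,20],[527,303,20],[498,217,20],[404,246,20]]))
E
```

```text
t=12.90 pos [467.3 256.7  99. ] jawdir -91.3 F [ 0.6 -0.5 -3.6] w 30.1 j [ 28.  21. 104.  -0.  55. 119.]
 shift [ 0.5499 -0.0251 -0.1738]
 psi -91.4 turn [0.0003 0.0005 0.0006] deg [0.1 0.2 0.2]
 psi 88.6 turn [-0.4997 -0.0009  0.0008] deg [-179.9   -0.3    0.3]
[[251.09373902 225.90061918]
 [175.11520118 271.70884935]
 [203.45755356 135.65038586]
 [334.34755119 176.6268183 ]
 [292.58199069 305.13458768]]
```

View pics/w10.png

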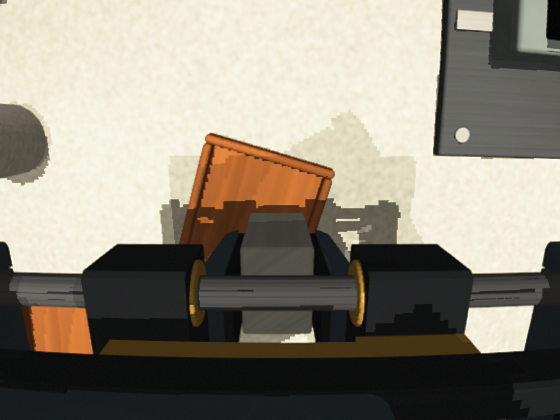

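Emit:
send_rows:
  commands:
    - [[0.05,-0.02,-0.17,0,0,0],[0.2,-0.02,-0.17,0,0,0],[0.4,-0.02,-0.17,0,0,0],[0.53,-0.02,-0.17,0,0,0],[0.56,-0.02,-0.17,0,0,0],[0.58,-0.02,-0.17,0,0,0]]

```text
time_s: 13.7
ee_pos: [466.7, 275.5, 43.0]
ee_rot: [108.6, 90.0, 17.3]
force: [0.3, 0.9, -2.8]
gripper_width: 30.1
```

```bash
python3 - <<'E'
from workcell import env
from h import *
go(env.state(),[465,274,38],-91.4)
import cv2
p,d=env.grab_frame("wrist");cv2.imwrite("pics/w11.png",p[:,:,::-1])
E
```

```text
t=13.70 pos [466.7 275.5  43. ] jawdir -91.3 F [ 0.3  0.9 -2.8] w 30.1 j [ 29.  25. 107.  -0.  48. 121.]
 shift [ 0.0501 -0.0167  0.0153]
 psi -91.4 turn [ 0.0004 -0.     -0.0001] deg [ 0.1 -0.  -0. ]
 psi 88.6 turn [-4.996e-01  2.000e-04 -1.000e-04] deg [-1.799e+02  1.000e-01 -0.000e+00]
```

View pics/w11.png

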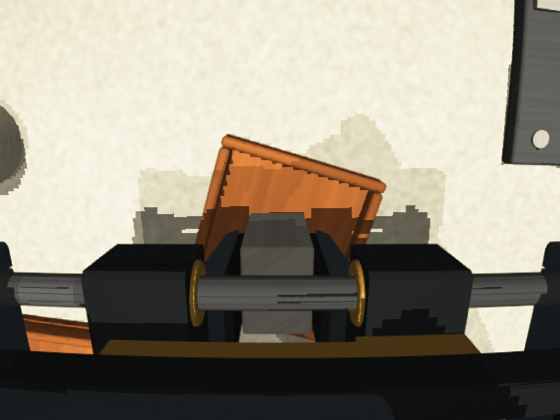

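Emit:
send_rows:
  commands:
    - [[0.02,0,0,0,0,0],[0.035,0,0,0,0,0],[0.05,0,0,0,0,0],[0.05,0,0,0,0,0]]

```text
time_s: 14.25
ee_pos: [466.5, 275.4, 38.3]
ee_rot: [111.8, 90.0, 20.6]
force: [-0.0, 0.2, -0.2]
gripper_width: 30.0
```

Emit:
send_rows:
  commands:
    - [[0.012,0,0,0,0,0],[0.012,0,0,0,0,0]]

```text
time_s: 14.5
ee_pos: [466.5, 275.4, 38.2]
ee_rot: [111.9, 89.9, 20.6]
force: [-3.0, -1.6, 8.4]
gripper_width: 30.0
```

Emit:
send_rows:
  commands:
    - [[0.01,0,0,0,0,0],[0.01,0,0,0,0,0],[0,0,0,0,0,0],[-0.3,0,0,0,0,0],[-0.7,0,0,0,0,0],[-1,0,0,0,0,0],[-1,0,0,0,0,0]]
  jaw: 0

```text
time_s: 15.38
ee_pos: [467.9, 276.2, 138.9]
ee_rot: [119.5, 89.7, 28.2]
force: [0.3, 0.9, -0.7]
gripper_width: 45.9
```

```bash
python3 - <<'E'
from workcell import env
from h import *
go(env.state(),[499,-266,160],-63)
import cv2
p,d=env.grab_frame("wrist");cv2.imwrite("pics/w12.png",p[:,:,::-1])
E
```

```text
t=15.38 pos [467.9 276.2 138.9] jawdir -91.3 F [ 0.3  0.9 -0.7] w 45.9 j [ 29.  19. 101.  -0.  60. 121.]
 shift [-0.2234  0.431   5.4132]
 psi -63 turn [-0.0785 -0.0002 -0.0009] deg [-28.3  -0.1  -0.3]
 psi 117 turn [ 4.215e-01 -1.200e-03  3.000e-04] deg [ 1.517e+02 -4.000e-01  1.000e-01]
```

View pics/w12.png

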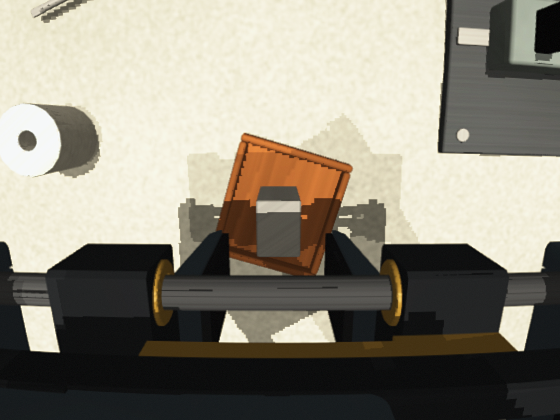

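Emit:
send_rows:
  commands:
    - [[-0.2,0,0.5,0,0,0],[-0.4,0,1,0,0,0],[-0.4,0,1,0,0,0]]

```text
time_s: 15.8
ee_pos: [463.9, 173.0, 176.4]
ee_rot: [-28.2, 89.9, -119.7]
force: [0.2, 0.3, 0.7]
gripper_width: 45.7
```

Emit:
send_rows:
  commands:
    - [[0,0,0.5,0,0,0],[0,0,1,0,0,0],[0,0,1,0,0,0]]

```text
time_s: 16.18
ee_pos: [461.0, 73.7, 175.0]
ee_rot: [-78.1, 89.8, -169.6]
force: [0.5, 0.5, 0.0]
gripper_width: 45.6
```

Emit:
send_rows:
  commands:
    - [[0,0,0.5,0,0,0],[0,0,1,0,0,0],[0,0,1,0,0,0]]

```text
time_s: 16.55
ee_pos: [459.6, -25.5, 175.5]
ee_rot: [-98.2, 89.9, 170.3]
force: [0.2, 0.4, 0.3]
gripper_width: 45.5
```

Emit:
send_rows:
  commands:
    - [[0,0,0.5,0,0,0],[0,0,1,0,0,0],[0,0,1,0,0,0]]

```text
time_s: 16.92
ee_pos: [458.1, -125.0, 175.8]
ee_rot: [-124.9, 89.9, 143.7]
force: [-0.5, -0.2, -0.5]
gripper_width: 45.6
```

Emit:
send_rows:
  commands:
    - [[0,0,0.5,0,0,0],[0,0,1,0,0,0],[0,0,1,0,0,0]]

```text
time_s: 17.3
ee_pos: [456.3, -224.7, 175.9]
ee_rot: [-154.8, 89.9, 113.9]
force: [0.5, 0.7, 0.1]
gripper_width: 46.0
```

```bash
python3 - <<'E'
from workcell import env
from h import *
go(env.state(),[437,-298,180],-63)
E
```

```text
t=17.30 pos [ 456.3 -224.7  175.9] jawdir -91.4 F [0.5 0.7 0.1] w 46.0 j [-28.  14. 102.   0.  64.  64.]
 shift [-0.0416 -0.1754  0.7376]
 psi -63 turn [-0.0788 -0.0001  0.    ] deg [-28.4  -0.1   0. ]
 psi 117 turn [4.212e-01 0.000e+00 2.000e-04] deg [1.516e+02 0.000e+00 1.000e-01]
```

Emit:
send_rows:
  commands:
    - [[0,-0.1,0.4,-0.03,0,0],[0,-0.17,0.7,-0.055,0,0],[0,-0.17,0.72,-0.079,0,0],[0,-0.17,0.72,-0.079,0,0],[0,-0.17,0.72,-0.079,0,0]]

```text
time_s: 17.92
ee_pos: [437.4, -294.3, 176.5]
ee_rot: [170.6, 89.9, 107.7]
force: [1.1, 0.1, 0.2]
gripper_width: 45.9
```

```bash
python3 - <<'E'
from workcell import env
from h import *
go(env.state(),[499,-266,120],-63)
import cv2,pickle
c=env.get_calibration("wrist")
p,d=env.grab_frame("wrist");cv2.imwrite("pics/w13.png",p[:,:,::-1]);pickle.dump((c,p,d),open("w13.pkl","wb"))
cv2.imwrite("pics/w13b.png",cv2.resize(p[90:230,200:380,::-1],None,fx=4,fy=4,interpolation=2))
E
```

```text
t=17.93 pos [ 437.4 -294.3  176.5] jawdir -62.8 F [1.1 0.1 0.2] w 45.9 j [-35.  16.  99.   0.  65.  28.]
 shift [0.5649 0.6771 0.03  ]
 psi -63 turn [ 0.0005 -0.0001 -0.    ] deg [ 0.2 -0.1 -0. ]
 psi 117 turn [-4.995e-01  0.000e+00 -2.000e-04] deg [-1.798e+02  0.000e+00 -1.000e-01]
```

View pics/w13.png

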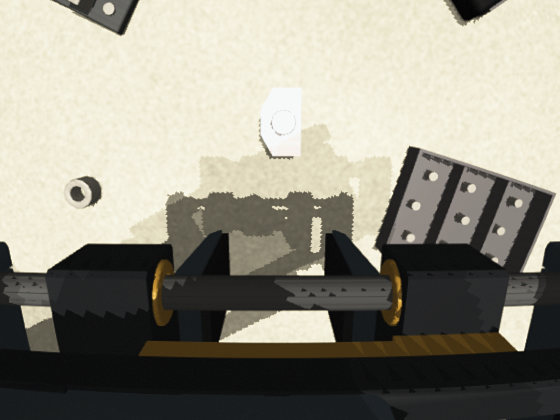

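View pics/w13b.png

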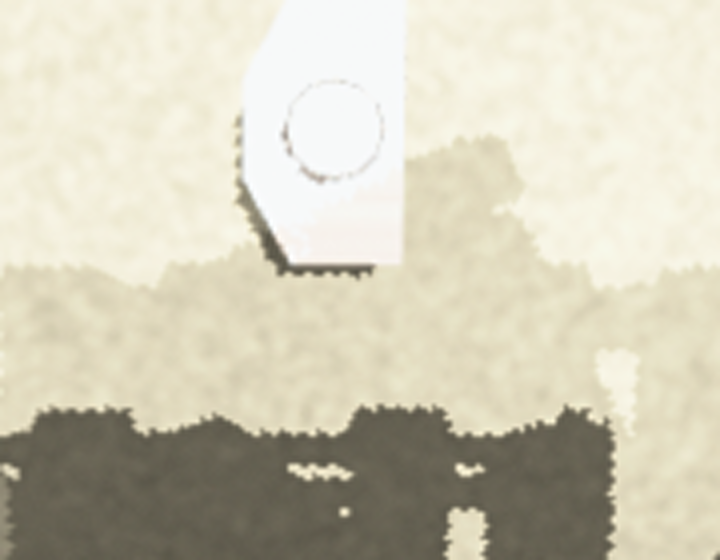

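```bash
python3 - <<'E'
import pickle,cv2
from h import *
c,p,d=pickle.load(open("w13.pkl","rb"))
f=lambda l:np.array(l)/4+[200,90]
h=cv2.cvtColor(p,cv2.COLOR_RGB2HSV)
m=((h[:,:,1]<14)&(h[:,:,2]>225)).astype(np.uint8)*255;m[:70]=0;m[165:]=0;m[:,:240]=0;m[:,330:]=0
k=max(cv2.findContours(m,0,cv2.CHAIN_APPROX_NONE)[0],key=cv2.contourArea)
P=onz(c,k.reshape(-1,2),60)[:,:2].astype(np.float32);r=cv2.minAreaRect(P);print(r)
E_=onz(c,f([(405,10),(403,264)]),60)[:,:2];v=E_[0]-E_[1];print("edge yaw",np.degrees(np.arctan2(v[1],v[0])))
print("stud",onz(c,f([(335,130)]),68))
u=(283,122);C,q=ray(c,[u]);print(C+q[0]*d[u[1],u[0]])
E
```

```text
((499.16314697265625, -265.96142578125), (49.93244934082031, 30.504058837890625), 27.313495635986328)
edge yaw 27.467890004145303
stud [[ 499.5456642  -268.34923426   68.        ]]
[ 499.60397408 -267.68696928   69.04672376]
```

Emit:
send_rows:
  commands:
    - [[0,0.4,0.01,0,0,0],[0.2,0.68,0.03,0,0,0],[0.55,0.68,0.03,0,0,0],[0.6,0.68,0.03,0,0,0],[0.6,0.68,0.03,0,0,0]]

```text
time_s: 18.6
ee_pos: [498.8, -267.6, 117.2]
ee_rot: [36.4, 90.0, -26.4]
force: [0.4, 0.4, 0.6]
gripper_width: 45.9
```

```bash
python3 - <<'E'
from workcell import env
from h import *
go(env.state(),[499.2,-266.6,31],-62.6)
import cv2,pickle
p,d=env.grab_frame("wrist");cv2.imwrite("pics/w14.png",p[:,:,::-1])
E
```

```text
t=18.60 pos [ 498.8 -267.6  117.2] jawdir -62.8 F [0.4 0.4 0.6] w 45.9 j [-29.  22.  99.   0.  59.  33.]
 shift [ 0.8621  0.0076 -0.0072]
 psi -62.6 turn [-0.0007  0.     -0.    ] deg [-0.2  0.  -0. ]
 psi 117.4 turn [ 4.993e-01 -0.000e+00 -1.000e-04] deg [179.8  -0.   -0. ]
```

View pics/w14.png

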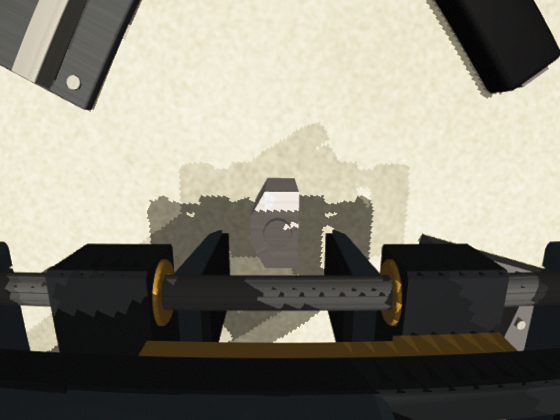

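Centred. Descend and grip.

Emit:
send_rows:
  commands:
    - [[0.2,0.007,-0.006,-0.0007,0,0],[0.5,0.007,-0.006,-0.0007,0,0],[0.75,0.007,-0.006,-0.0007,0,0],[0.86,0.007,-0.006,-0.0007,0,0],[0.86,0.007,-0.006,-0.0007,0,0]]

```text
time_s: 19.27
ee_pos: [499.3, -267.2, 31.3]
ee_rot: [30.6, 90.0, -32.0]
force: [-0.7, -0.8, 0.8]
gripper_width: 45.6
```

Emit:
send_rows:
  commands:
    - [[0,0,0,0,0,0],[0,0,0,0,0,0],[0,0,0,0,0,0],[0,0,0,0,0,0],[0,0,0,0,0,0]]
  jaw: 1
  force: 20

```text
time_s: 19.9
ee_pos: [499.5, -267.1, 31.9]
ee_rot: [34.1, 89.9, -28.5]
force: [-0.9, 0.8, 6.4]
gripper_width: 29.9
```

Emit:
send_rows:
  commands:
    - [[-0.2,0,0,0,0,0],[-0.6,0,0,0,0,0],[-1,0,0,0,0,0],[-1,0,0,0,0,0],[-1,0,0,0,0,0]]

```text
time_s: 20.52
ee_pos: [498.1, -266.4, 129.6]
ee_rot: [-143.9, 89.9, 153.6]
force: [0.1, 0.2, -2.0]
gripper_width: 29.9
```

```bash
python3 - <<'E'
from workcell import env
from h import *
y=np.radians(-1.4)
A=np.array([[np.cos(y),-np.sin(y)],[np.sin(y),np.cos(y)]]);o=np.array([582,16.])
for l in([-46,-57],[-46,-60],[15,-60]): print(l,o+A@np.array(l))
w=o+A@np.array([-46,-57])
go(env.state(),[*w,110],-91.4)
E
```

```text
[-46, -57] [534.62109732 -39.85910472]
[-46, -60] [534.54780078 -42.85820919]
[15, -60] [595.52959166 -44.34857206]
t=20.52 pos [ 498.1 -266.4  129.6] jawdir -62.6 F [ 0.1  0.2 -2. ] w 29.9 j [-29.  21.  98.  -0.  61.  33.]
 shift [ 0.1974  1.3683 -1.8422]
 psi -91.4 turn [ 0.0801 -0.0002  0.0003] deg [28.8 -0.1  0.1]
 psi 88.6 turn [-4.199e-01 -4.000e-04 -3.000e-04] deg [-1.512e+02 -1.000e-01 -1.000e-01]
```

Emit:
send_rows:
  commands:
    - [[0,0.35,-0.45,0.02,0,0],[0,0.7,-0.9,0.04,0,0],[0,0.7,-0.95,0.06,0,0],[0,0.7,-0.95,0.08,0,0],[0,0.7,-0.95,0.08,0,0]]

```text
time_s: 21.15
ee_pos: [516.3, -149.8, 128.9]
ee_rot: [-104.0, 89.8, 164.7]
force: [0.3, -0.3, -1.5]
gripper_width: 29.9
```

```bash
python3 - <<'E'
from workcell import env
from h import *
go(env.state(),[534.6,-40.9,100],-91.4)
E
```

```text
t=21.15 pos [ 516.3 -149.8  128.9] jawdir -91.3 F [ 0.3 -0.3 -1.5] w 29.9 j [-17.  19. 102.  -0.  59.  74.]
 shift [ 0.2895  0.1606 -1.0923]
 psi -91.4 turn [ 0.0004 -0.0001  0.0006] deg [ 0.1 -0.1  0.2]
 psi 88.6 turn [-4.996e-01 -9.000e-04 -2.000e-04] deg [-1.799e+02 -3.000e-01 -1.000e-01]
```

Emit:
send_rows:
  commands:
    - [[0,0.08,-0.4,0,0,0],[0,0.16,-0.8,0,0,0],[0.1,0.16,-1,0,0,0],[0.2,0.16,-1,0,0,0],[0.2,0.16,-1,0,0,0]]

```text
time_s: 21.78
ee_pos: [534.4, -51.5, 109.1]
ee_rot: [-83.6, 89.8, -174.9]
force: [-0.3, -0.8, -1.0]
gripper_width: 29.8
```

```bash
python3 - <<'E'
from workcell import env
from h import *
go(env.state(),[534.6,-40.9,54],-91.4)
import cv2,pickle
c=env.get_calibration("wrist")
p,d=env.grab_frame("wrist");cv2.imwrite("pics/w15.png",p[:,:,::-1])
E
```

```text
t=21.77 pos [534.4 -51.5 109.1] jawdir -91.4 F [-0.3 -0.8 -1. ] w 29.8 j [ -7.  20. 103.  -0.  57.  85.]
 shift [ 0.5511  0.0016 -0.1058]
 psi -91.4 turn [0.0001 0.0001 0.0006] deg [0.  0.  0.2]
 psi 88.6 turn [-4.999e-01 -9.000e-04  1.000e-04] deg [-180.    -0.3    0. ]
```

View pics/w15.png

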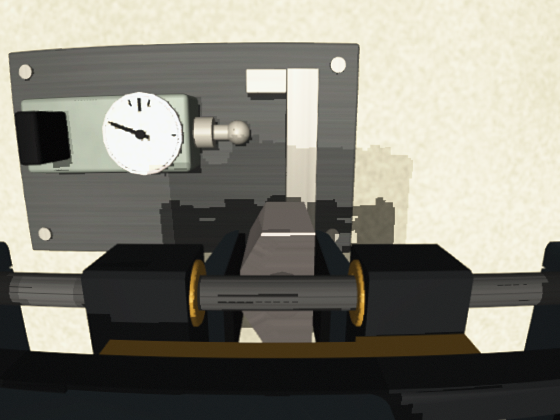

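Emit:
send_rows:
  commands:
    - [[0.05,0,-0.11,0,0,0],[0.2,0,-0.11,0,0,0],[0.4,0,-0.11,0,0,0],[0.55,0,-0.11,0,0,0],[0.58,0,-0.11,0,0,0],[0.58,0,-0.11,0,0,0]]

```text
time_s: 22.58
ee_pos: [536.2, -39.8, 52.7]
ee_rot: [31.1, 90.0, -60.3]
force: [-0.3, -0.3, -1.7]
gripper_width: 29.8
```

```bash
python3 - <<'E'
from workcell import env
from h import *
go(env.state(),[534.6,-42.8,44],-91.4)
import cv2,pickle
c=env.get_calibration("wrist")
p,d=env.grab_frame("wrist");cv2.imwrite("pics/w16.png",p[:,:,::-1])
E
```

```text
t=22.57 pos [536.2 -39.8  52.7] jawdir -91.4 F [-0.3 -0.3 -1.7] w 29.8 j [ -5.  24. 107.  -0.  49.  86.]
 shift [ 0.0869 -0.015   0.0299]
 psi -91.4 turn [ 0.0001  0.     -0.    ] deg [ 0.  0. -0.]
 psi 88.6 turn [-0.4999  0.      0.    ] deg [-180.    0.    0.]
```

View pics/w16.png

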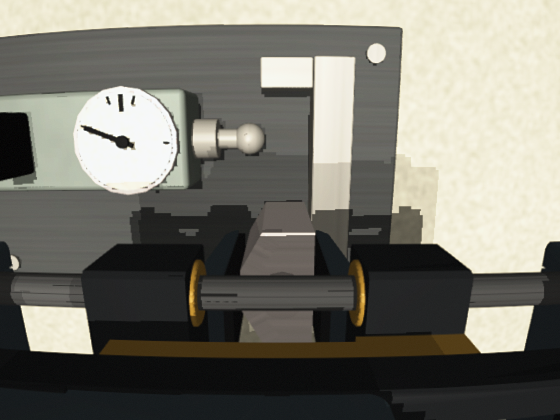

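Lower slowly onto the plate.

Emit:
send_rows:
  commands:
    - [[0.03,0,0,0,0,0],[0.055,0,0,0,0,0],[0.075,0,0,0,0,0],[0.085,0,0,0,0,0],[0.085,0,0,0,0,0]]

```text
time_s: 23.25
ee_pos: [536.0, -39.8, 44.2]
ee_rot: [-50.5, 90.0, -141.9]
force: [0.3, 0.0, -1.4]
gripper_width: 30.0
```

```bash
python3 - <<'E'
from workcell import env
from h import *
go(env.state(),[534.6,-42.8,44],-91.4)
E
```

```text
t=23.25 pos [536.  -39.8  44.2] jawdir -91.4 F [ 0.3  0.  -1.4] w 30.0 j [ -5.  25. 108.  -0.  48.  86.]
 shift [ 0.0017 -0.013   0.0308]
 psi -91.4 turn [0.0001 0.     0.    ] deg [0. 0. 0.]
 psi 88.6 turn [-0.4999 -0.      0.    ] deg [-180.   -0.    0.]
```

Emit:
send_rows:
  commands:
    - [[0.005,0,0,0,0,0],[0.01,0,0,0,0,0],[0.012,0,0,0,0,0]]

```text
time_s: 23.62
ee_pos: [536.1, -39.8, 43.9]
ee_rot: [76.9, 90.0, -14.5]
force: [-2.8, 0.4, 5.2]
gripper_width: 30.2
```

Emit:
send_rows:
  commands:
    - [[-0.004,0,0.01,0,0,0],[-0.004,0,0.02,0,0,0],[-0.004,0,0.03,0,0,0],[-0.004,0,0.03,0,0,0]]

```text
time_s: 24.12
ee_pos: [536.5, -42.5, 43.9]
ee_rot: [112.3, 89.9, 20.9]
force: [0.2, 3.3, 5.3]
gripper_width: 29.6
```

Emit:
send_rows:
  commands:
    - [[-0.004,0,0.007,0,0,0],[-0.004,0,0.014,0,0,0],[-0.004,0,0.014,0,0,0]]

```text
time_s: 24.5
ee_pos: [536.5, -42.6, 43.9]
ee_rot: [157.2, 89.8, 65.8]
force: [1.4, 8.5, 2.4]
gripper_width: 30.1
```

Emit:
send_rows:
  commands:
    - [[-0.004,0,-0.01,0,0,0],[-0.004,0.03,-0.01,0,0,0],[-0.004,0.06,-0.01,0,0,0],[-0.004,0.1,-0.01,0,0,0],[-0.004,0.14,-0.01,0,0,0],[-0.004,0.18,-0.01,0,0,0],[-0.004,0.2,-0.01,0,0,0],[-0.004,0.2,-0.01,0,0,0]]

```text
time_s: 25.5
ee_pos: [552.5, -42.9, 44.0]
ee_rot: [-99.4, 89.5, 169.2]
force: [-6.3, 4.5, 9.5]
gripper_width: 30.0
```

```bash
python3 - <<'E'
from workcell import env
from h import *
go(env.state(),[595.5,-44.3,44],-91.4)
import cv2
p,d=env.grab_frame("wrist");cv2.imwrite("pics/w17.png",p[:,:,::-1])
E
```

```text
t=25.50 pos [552.5 -42.9  44. ] jawdir -91.4 F [-6.3  4.5  9.5] w 30.0 j [ -6.  26. 105.   0.  49.  86.]
 shift [-0.0029  0.4305  0.0034]
 psi -91.4 turn [-0.     -0.0002  0.0012] deg [-0.  -0.1  0.4]
 psi 88.6 turn [5.e-01 2.e-03 3.e-04] deg [1.8e+02 7.0e-01 1.0e-01]
```

View pics/w17.png

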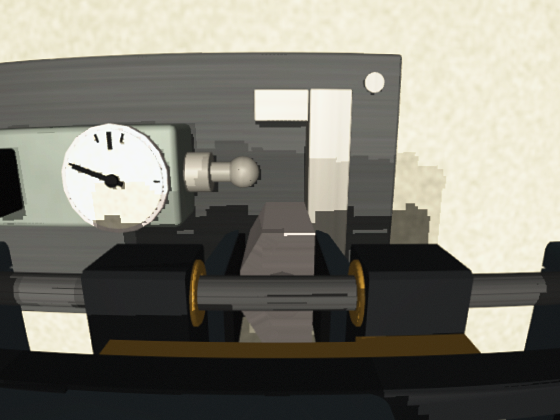

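Emit:
send_rows:
  commands:
    - [[-0.012,0.02,0,0,0,0],[-0.013,0.05,0,0,0,0],[-0.013,0.08,0,0,0,0],[-0.013,0.11,0,0,0,0],[-0.013,0.14,0,0,0,0],[-0.013,0.17,0,0,0,0],[-0.013,0.2,0,0,0,0],[-0.013,0.2,0,0,0,0]]

```text
time_s: 26.55
ee_pos: [574.0, -43.5, 44.1]
ee_rot: [-103.2, 89.7, 165.4]
force: [-1.3, 5.3, -1.6]
gripper_width: 29.8
```

```bash
python3 - <<'E'
from workcell import env
from h import *
go(env.state(),[595.5,-44.3,44],-91.4)
import cv2
p,d=env.grab_frame("wrist");cv2.imwrite("pics/w18.png",p[:,:,::-1])
E
```

```text
t=26.55 pos [574.  -43.5  44.1] jawdir -91.4 F [-1.3  5.3 -1.6] w 29.8 j [ -6.  27. 102.   0.  51.  86.]
 shift [-0.0003  0.2152  0.0029]
 psi -91.4 turn [-0.     -0.0002  0.0008] deg [-0.  -0.1  0.3]
 psi 88.6 turn [5.0e-01 1.3e-03 3.0e-04] deg [1.8e+02 5.0e-01 1.0e-01]
```

View pics/w18.png

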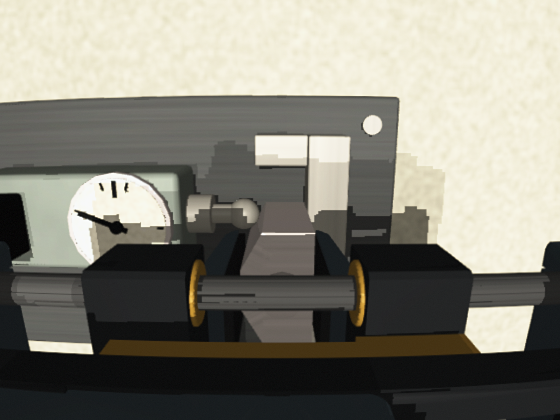

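Emit:
send_rows:
  commands:
    - [[0.006,0.02,0,0,0,0],[0.006,0.04,0,0,0,0],[0.006,0.06,0,0,0,0],[0.006,0.08,0,0,0,0],[0.006,0.1,0,0,0,0],[0.006,0.12,0,0,0,0],[0.006,0.14,0,0,0,0],[0.006,0.16,0,0,0,0],[0.006,0.17,0,0,0,0],[0.006,0.17,0,0,0,0]]

```text
time_s: 27.85
ee_pos: [588.8, -43.9, 44.1]
ee_rot: [-97.0, 89.5, 171.6]
force: [-8.4, 4.7, 5.0]
gripper_width: 29.9
```

```bash
python3 - <<'E'
from workcell import env
from h import *
go(env.state(),[595.5,-44.3,44],-91.4)
import cv2
p,d=env.grab_frame("wrist");cv2.imwrite("pics/w19.png",p[:,:,::-1])
E
```

```text
t=27.85 pos [588.8 -43.9  44.1] jawdir -91.4 F [-8.4  4.7  5. ] w 29.9 j [ -5.  29. 100.   0.  52.  86.]
 shift [0.0004 0.0673 0.0028]
 psi -91.4 turn [ 0.     -0.0002  0.0015] deg [ 0.  -0.1  0.5]
 psi 88.6 turn [-5.0e-01 -2.3e-03 -3.0e-04] deg [-1.8e+02 -8.0e-01 -1.0e-01]
```

View pics/w19.png

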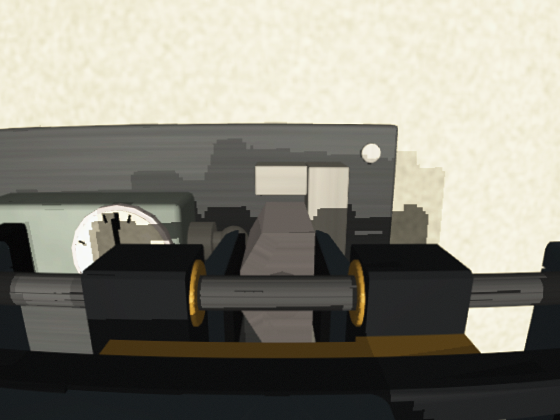

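Emit:
send_rows:
  commands:
    - [[-0.003,0.015,0,0,0,0],[-0.003,0.03,0,0,0,0],[-0.003,0.045,0,0,0,0],[-0.003,0.055,0,0,0,0],[-0.003,0.055,0,0,0,0]]

```text
time_s: 28.52
ee_pos: [594.6, -44.0, 44.1]
ee_rot: [-96.9, 89.5, 171.7]
force: [-6.3, 4.6, 3.1]
gripper_width: 29.8
```

```bash
python3 - <<'E'
from workcell import env
from h import *
go(env.state(),[595.5,-44.3,44],-91.4)
import cv2
p,d=env.grab_frame("wrist");cv2.imwrite("pics/w20.png",cv2.resize(p[130:280,50:390,::-1],None,fx=2.3,fy=2.3,interpolation=2))
E
```

```text
t=28.52 pos [594.6 -44.   44.1] jawdir -91.4 F [-6.3  4.6  3.1] w 29.8 j [-5. 29. 99.  0. 52. 86.]
 shift [0.0009 0.0096 0.0027]
 psi -91.4 turn [ 0.     -0.0002  0.0014] deg [ 0.  -0.1  0.5]
 psi 88.6 turn [-5.0e-01 -2.2e-03 -3.0e-04] deg [-1.8e+02 -8.0e-01 -1.0e-01]
```

View pics/w20.png

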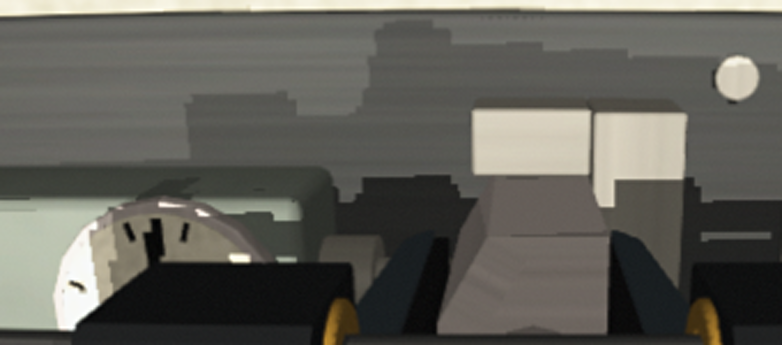

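Emit:
send_rows:
  commands:
    - [[-0.003,0.01,0,0,0,0],[-0.003,0.02,0,0,0,0],[-0.003,0.025,0,0,0,0],[-0.003,0.025,0,0,0,0]]

```text
time_s: 29.08
ee_pos: [595.9, -44.1, 44.2]
ee_rot: [-95.7, 89.3, 172.9]
force: [-7.2, 4.9, 4.0]
gripper_width: 29.9
```

Emit:
send_rows:
  commands:
    - [[0,0.01,0,0,0,0],[0,0.01,0,0,0,0],[0,0.01,0,0,0,0],[0,0.01,0,0,0,0],[0,0.01,0,0,0,0]]

```text
time_s: 29.7
ee_pos: [596.0, -44.0, 44.2]
ee_rot: [-95.1, 89.2, 173.5]
force: [-10.6, 5.2, 5.7]
gripper_width: 30.0
```

Emit:
send_rows:
  commands:
    - [[-0.004,-0.015,-0.01,0,0,0],[-0.008,-0.025,-0.018,0,0,0],[-0.008,-0.025,-0.018,0,0,0]]

```text
time_s: 30.08
ee_pos: [595.9, -43.9, 44.4]
ee_rot: [-78.1, 89.5, -169.4]
force: [-5.6, -1.2, -4.0]
gripper_width: 30.2
```

Emit:
send_rows:
  commands:
    - [[0.006,-0.018,0.004,0,0,0],[0.006,-0.018,0.004,0,0,0]]

```text
time_s: 30.32
ee_pos: [595.8, -43.9, 44.6]
ee_rot: [-76.2, 89.7, -167.6]
force: [-5.2, -3.2, -5.5]
gripper_width: 30.0
```

Emit:
send_rows:
  commands:
    - [[0,0,0,0,0,0],[0,0,0,0,0,0],[0,0,0,0,0,0],[0,0,0,0,0,0]]
  jaw: 0

```text
time_s: 30.82
ee_pos: [598.2, -43.2, 46.2]
ee_rot: [84.7, 89.9, -6.7]
force: [0.6, -0.7, -0.0]
gripper_width: 45.4
```

```bash
python3 - <<'E'
from workcell import env
from h import *
go(env.state(),[595.5,-44.3,44],-91.4)
import cv2
p,d=env.grab_frame("wrist");cv2.imwrite("pics/w21.png",cv2.resize(p[130:280,50:390,::-1],None,fx=2.3,fy=2.3,interpolation=2))
E
```

```text
t=30.82 pos [598.2 -43.2  46.2] jawdir -91.4 F [ 0.6 -0.7 -0. ] w 45.4 j [-5. 29. 99. -0. 52. 86.]
 shift [ 0.0217 -0.0273  0.0116]
 psi -91.4 turn [ 0.0001  0.     -0.0002] deg [ 0.   0.  -0.1]
 psi 88.6 turn [-4.999e-01  4.000e-04  0.000e+00] deg [-1.8e+02  1.0e-01  0.0e+00]
```

View pics/w21.png

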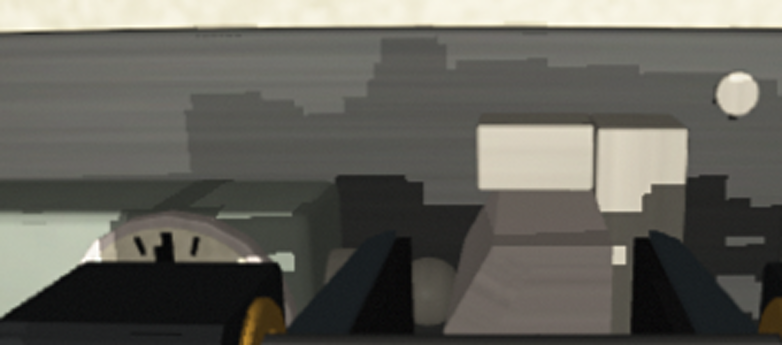

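Emit:
send_rows:
  commands:
    - [[-0.3,-0.02,0,0,0,0],[-0.7,-0.02,0,0,0,0],[-0.9,-0.4,0,0,0,0],[-0.95,-0.8,0,0,0,0],[-0.95,-0.8,0,0,0,0],[-0.95,-0.8,0,0,0,0]]
  jaw: 1

```text
time_s: 31.62
ee_pos: [518.5, -41.4, 141.1]
ee_rot: [83.8, 89.9, -7.5]
force: [1.2, 0.3, 0.4]
gripper_width: 0.3
```

```bash
python3 - <<'E'
from workcell import env
from h import *
s=env.state();go(s,[553,-44.3,100],-91.4)
import cv2,pickle
c=env.get_calibration("wrist")
p,d=env.grab_frame("wrist");cv2.imwrite("pics/w22.png",cv2.resize(p[20:250,100:420,::-1],None,fx=2.5,fy=2.5,interpolation=2));pickle.dump((c,p,d),open("w22.pkl","wb"))
E
```

```text
t=31.62 pos [518.5 -41.4 141.1] jawdir -91.4 F [1.2 0.3 0.4] w 0.3 j [ -6.  17. 103.  -0.  60.  86.]
 shift [0.4111 0.3449 0.0211]
 psi -91.4 turn [ 0.0001  0.     -0.0003] deg [ 0.   0.  -0.1]
 psi 88.6 turn [-4.999e-01  4.000e-04  0.000e+00] deg [-180.     0.2    0. ]
```

View pics/w22.png

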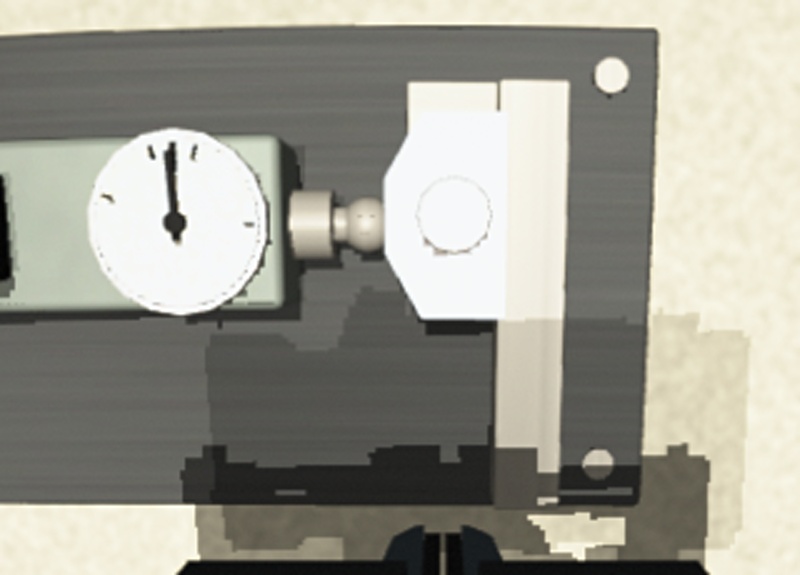

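```bash
python3 - <<'E'
import pickle
from h import *
c,p,d=pickle.load(open("w22.pkl","rb"))
f=lambda l:np.array(l)/2.5+[100,20]
y=np.radians(-1.4);A=np.array([[np.cos(y),-np.sin(y)],[np.sin(y),np.cos(y)]]);o=np.array([582,16.])
loc=lambda q:(np.atleast_2d(q)-o)@A
print("part z72 far-left, far-right,near-right,near-left",loc(onz(c,f([(409,112),(503,111),(505,319),(421,319)]),72)[:,:2]).round(1).tolist())
print("stud z80",loc(onz(c,f([(455,213)]),80)[:,:2]))
print("stop top back L, R z30",loc(onz(c,f([(408,83),(498,82)]),30)[:,:2]).round(1).tolist())
print("rail z34",loc(onz(c,f([(499,80),(569,80),(494,508),(560,505)]),34)[:,:2]).round(1).tolist())
ndl(c,f([(170,146),(174,220)]),f([(171,141),(175,221)]))
E
```

```text
part z72 far-left, far-right,near-right,near-left [[39.9, -51.0], [40.2, -73.9], [-10.2, -75.0], [-10.3, -53.8]]
stud z80 [[ 15.45088471 -62.1653644 ]]
stop top back L, R z30 [[54.1, -49.3], [54.4, -75.0]]
rail z34 [[54.3, -75.0], [54.5, -94.7], [-69.9, -75.1], [-68.9, -95.4]]
needle dir -0.014 zero dir -0.018 -> travel angle 1.196
```

Emit:
send_rows:
  commands:
    - [[0.2,0.17,-0.015,0,0,0.004],[0.5,0.17,-0.015,0,0,0.008],[0.8,0.17,-0.015,0,0,0.008],[0.95,0.17,-0.015,0,0,0.008],[0.95,0.17,-0.015,0,0,0.008]]

```text
time_s: 32.3
ee_pos: [534.7, -40.2, 44.7]
ee_rot: [90.1, 87.2, -1.3]
force: [-0.8, -0.3, 0.2]
gripper_width: 0.5
```

```bash
python3 - <<'E'
from workcell import env
from h import *
s=env.state();go(s,[536.6,-39.9,24],-91.4);print(Rm(s).round(3))
E
```

```text
t=32.30 pos [534.7 -40.2  44.7] jawdir -91.4 F [-0.8 -0.3  0.2] w 0.5 j [ -6.  23. 110.   0.  44.  85.]
 shift [ 0.2074  0.0086 -0.0034]
 psi -91.4 turn [ 0.0001 -0.     -0.0077] deg [ 0.  -0.  -2.8]
 psi 88.6 turn [-0.4998  0.012  -0.    ] deg [-179.9    4.3   -0. ]
[[ 0.048  0.999 -0.024]
 [-0.001 -0.024 -1.   ]
 [-0.999  0.048 -0.   ]]
```

Emit:
send_rows:
  commands:
    - [[0.1,0,0,0,0,0],[0.19,0,0,0,0,0],[0.205,0.03,0,0,0,0],[0.205,0.06,0,0,0,0],[0.205,0.09,0,0,0,0],[0.205,0.11,0,0,0,0],[0.205,0.13,0,0,0,0],[0.205,0.13,0,0,0,0]]

```text
time_s: 33.3
ee_pos: [548.9, -40.6, 26.0]
ee_rot: [89.9, 87.1, -1.5]
force: [0.1, 0.5, 0.8]
gripper_width: 0.2
```

```bash
python3 - <<'E'
from workcell import env
from h import *
s=env.state();go(s,[555,-40.3,24],-91.4)
import cv2
p,d=env.grab_frame("wrist");cv2.imwrite("pics/w23.png",p[:,:,::-1])
E
```

```text
t=33.30 pos [548.9 -40.6  26. ] jawdir -91.4 F [0.1 0.5 0.8] w 0.2 j [ -6.  26. 109.   0.  42.  86.]
 shift [ 0.0229  0.0601 -0.0041]
 psi -91.4 turn [ 0.0001  0.     -0.008 ] deg [ 0.   0.  -2.9]
 psi 88.6 turn [-0.4997  0.0126  0.    ] deg [-179.9    4.5    0. ]
```

View pics/w23.png

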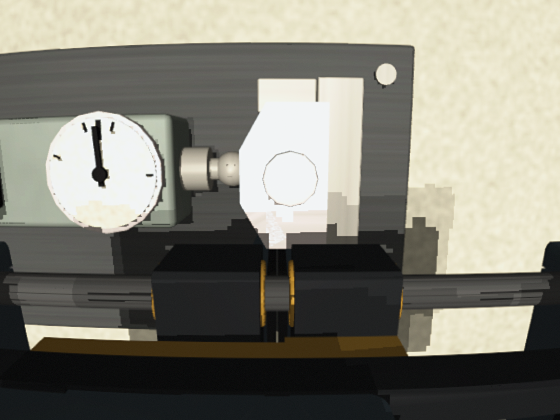

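Now advance slowly to contact.

Emit:
send_rows:
  commands:
    - [[0.01,0.02,0,0,0,0],[0.01,0.035,0,0,0,0],[0.01,0.05,0,0,0,0],[0.01,0.06,0,0,0,0],[0.01,0.06,0,0,0,0]]

```text
time_s: 33.98
ee_pos: [553.0, -40.6, 24.6]
ee_rot: [90.1, 87.3, -1.3]
force: [-5.1, -0.5, -0.2]
gripper_width: 0.3
```

Emit:
send_rows:
  commands:
    - [[0,0.005,0,0,0,0],[0,0.005,0,0,0,0],[0,0.005,0,0,0,0],[0,0.005,0,0,0,0],[0,0.005,0,0,0,0],[0,0.005,0,0,0,0],[0,0.005,0,0,0,0],[0,0.005,0,0,0,0],[0,0.005,0,0,0,0],[0,0.005,0,0,0,0]]

```text
time_s: 35.22
ee_pos: [553.1, -40.7, 24.6]
ee_rot: [90.1, 87.4, -1.3]
force: [-6.3, 0.2, 0.2]
gripper_width: 0.8
```

Emit:
send_rows:
  commands:
    - [[0,-0.05,0,0,0,0],[0,-0.2,0,0,0,0],[-0.4,-0.25,0,0,0,0],[-0.9,-0.3,0,0,0,-0.004],[-1,-0.3,0,0,0,-0.008],[-1,-0.3,0,0,0,-0.008],[-1,-0.3,0,0,0,-0.008]]

```text
time_s: 36.1
ee_pos: [519.4, -39.8, 122.8]
ee_rot: [-92.3, 89.9, 176.4]
force: [-0.8, 0.1, 0.1]
gripper_width: 0.5
```

```bash
python3 - <<'E'
from workcell import env
from h import *
s=env.state();go(s,[555,-40.3,24],-91.4)
import cv2,pickle
c=env.get_calibration("wrist")
p,d=env.grab_frame("wrist");cv2.imwrite("pics/w24.png",cv2.resize(p[20:250,100:420,::-1],None,fx=2.5,fy=2.5,interpolation=2));pickle.dump((c,p,d),open("w24.pkl","wb"))
p,d=env.grab_frame("side");cv2.imwrite("pics/s24.png",cv2.resize(p[110:300,180:370,::-1],None,fx=3,fy=3,interpolation=2))
E
```

```text
t=36.10 pos [519.4 -39.8 122.8] jawdir -91.4 F [-0.8  0.1  0.1] w 0.5 j [ -6.  18. 104.  -0.  58.  86.]
 shift [ 0.9876  0.3569 -0.0033]
 psi -91.4 turn [ 0.0001 -0.      0.0002] deg [ 0.  -0.   0.1]
 psi 88.6 turn [-4.999e-01 -3.000e-04 -0.000e+00] deg [-1.8e+02 -1.0e-01 -0.0e+00]
```

View pics/w24.png

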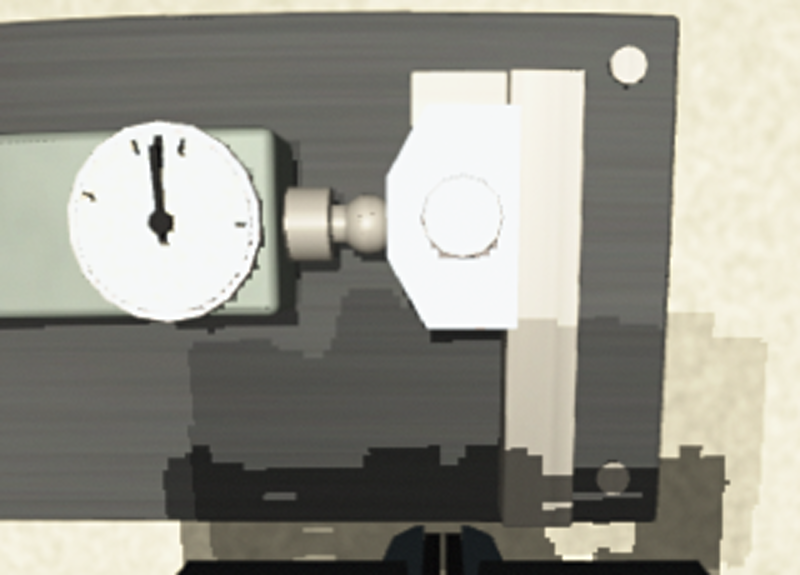

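View pics/s24.png

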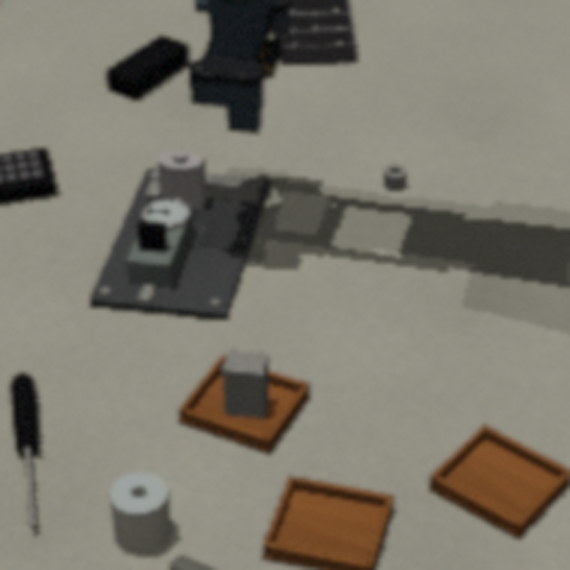

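```bash
python3 - <<'E'
import pickle
from h import *
from workcell import env
c,p,d=pickle.load(open("w24.pkl","rb"))
f=lambda l:np.array(l)/2.5+[100,20]
y=np.radians(-1.4);A=np.array([[np.cos(y),-np.sin(y)],[np.sin(y),np.cos(y)]]);o=np.array([582,16.])
loc=lambda q:(np.atleast_2d(q)-o)@A
print(loc(onz(c,f([(413,104),(520,104),(517,328),(429,328)]),72)[:,:2]).round(1).tolist())
ndl(c,f([(156,136),(160,220)]),f([(157,134),(160,220)]))
for uv in((450,130),(500,300),(415,200),(500,130)):
    u=f([uv])[0].astype(int);C,r=ray(c,[u]);print(uv,"top z",(C+r[0]*d[u[1],u[0]]).round(1)[2])
print(env.job_done())
E
```

```text
[[39.6, -50.9], [39.7, -74.9], [-10.5, -75.0], [-10.5, -54.4]]
needle dir -0.024 zero dir -0.037 -> travel angle 1.187
(450, 130) top z 73.2
(500, 300) top z 71.9
(415, 200) top z 72.9
(500, 130) top z 72.7
the job is handed in; nothing more can be done
None
```

The job is done and handed in at about 36 s, well under the 72 s limit. No verdict is reported, so these are my own readings.

- **Head:** I gripped the fin, slid the head until the needle stood on the long zero line, and let go. The head was not touched again after the master came out.
- **Master:** It stands upright, clear of the walls, in the case farthest to the robot's right (top picture 219, 193).
- **Spacer:** I slid it along the rail with the tapered side towards the plunger. I pressed it home twice: about 0.6 s while gripped (up to 10.6 N on the wrist), then about 1.2 s at 5–6 N with closed fingers low on its near end.

**Last checks**
- **Needle:** It reads about 1.19 rad against the 1.20 zero line.
- **Position:** The spacer's top outline lies at x = -10.5 to 39.7 mm and its rail edge at y = -75 mm of the comparator. Home is -10 to 40 and -75, so it agrees within the 2 mm camera calibration.
- **Standing flat:** The top's four depth points read 71.9 to 73.2 mm against 72 mm expected, so it is standing flat.
- **Robot:** It was clear of everything at the end, and the wrist force was near zero.

No check failed. The one small disagreement is the stud centre, which read about 2 mm to the rail side (-62 against -60 mm) before the final push, while the spacer's outline fitted its home position.

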